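# Clip the angle gauge on the wooden telescope and tip it to the mark

### The job

Slide the blue angle gauge into the shoe on top of the wooden telescope, pushing towards the telescope's nose until it is fully home against the stop and the detent holds it, and let go of the gauge. Then press down on (or grip) the telescope's tail so that the nose rises until the gauge's swinging pointer has settled over the red mark, and finish while still holding the tail there: do not let go, and do not touch the gauge at the end. Leave the gear, the lens cap and the jar where they are.

Things in the scene. Friction and masses are not known exactly. Their poses are not given: they have to be found in the camera images.
- tube: Wooden telescope, barrel 40 mm thick, nose 60 mm, on a fixed tripod. Origin on its pivot, on the barrel's axis 150 mm above the table. y runs along the barrel to the nose (+260 mm; tail end -205 mm), z is its upper side, x the pivot axis. Starts level, nose to the robot's left, y within 0.3 rad of world y. Nose-heavy: pressing the tail takes about 3 N; let go, it falls back level.
- elevation (a joint): How far the telescope is tipped about its pivot, rad: 0 level on its stop (the start), positive nose up and tail down, up to 0.7. Almost no friction.
- shoe_seat (a point): Point on the floor of the aluminium shoe on top of the barrel where gauge_foot lies when fully home; axes as tube. From the pivot: y +20 mm, z +26 mm. The stop is 50 mm ahead of it. The channel is 32.6 mm wide; two lips, underside 10.7 mm and top 14 mm above the floor, cover its last 45 mm before the stop and keep the foot down, so the gauge must be slid in from the tail side.
- shoe_entry (a point): Point on the open shoe floor, 58 mm behind shoe_seat: set gauge_foot down here from above (the foot's front edge is then 3 mm behind the lips' flared mouth), then slide it level to the nose. Axes as tube. Low side guides (9 mm) here open from 33 to 46 mm wide towards the tail. A sprung bump 2 mm proud, 25 mm ahead of shoe_seat, takes 3 to 10 N to pass and drops in a groove under the foot when home.
- tail_plate (a point): Centre of the top of the flat brass thumb plate on the telescope's tail; from the pivot: y -170 mm, z +26 mm. Plate 32 mm (x) by 40 mm (y); axes as tube. It can be pressed from above with closed fingers; it moves on an arc about the pivot.
- gauge_grip (a point): Grip point in the loose gauge's black ribbed grip block (14 mm along x, 26 mm along y, its top 18 mm higher): grip from above, fingers closing along x. From gauge_foot: y -36 mm, z +45 mm. Axes of the gauge: z up, y towards its dial (this end leads, to the telescope's nose), x out of the white face. The gauge, 0.2 kg, stands on the table at the start, y within 0.5 rad of world y.
- gauge_foot (a point): Underside centre of the gauge's blue foot: 30 mm wide (x), 100 mm long (y), 9 mm thick; axes as gauge_grip. The white fan-shaped dial with its mark stands 81 mm above the underside, from 17 mm behind to 53 mm ahead of this point, 15 mm thick.
- gauge: The angle gauge as a whole: blue foot, white fan-shaped dial, black grip block; origin and axes as gauge_foot.
- pointer_angle (a joint): Angle of the swinging black pointer from the gauge's z, rad, positive towards the gauge's +y. It hangs freely (bob below, tip up) on a pivot 18 mm ahead of and 24 mm above gauge_foot and stays upright in the world: with the gauge seated and the swinging stopped (1 s) it equals the elevation.
- mark_angle (a joint): Angle of the red mark on the dial's rim, measured as pointer_angle; set anywhere from 0.2 to 0.45 rad, and it stays there. The pointer is over the mark when pointer_angle equals it.
- pointer_tip (a point): Tip of the pointer, 45 mm from its pivot.
- mark_tip (a point): Centre of the red mark, 45 mm from the pointer's pivot; the mark is 6 mm wide, with a tab over the dial's rim seen from above.
- gear: Loose plywood gear, 70 mm in diameter, 12 mm thick, flat on the table; origin at its underside. A bystander.
- lens_cap: Loose brass lens cap, 54 mm in diameter, 22 mm high; origin at its underside. A bystander.
- wax_jar: Loose amber jar, 48 mm in diameter, 50 mm high; origin at its underside. A bystander.

How it is judged:
By the outcome, as a careful person would: the job done as asked, in the order asked, and still so for the second after the job is handed in, while the arm keeps its last pose, push and grip.
It also fails if it takes over 54 s, if anything falls off the work surface, if the arm or the gripper's body presses on something with over 40 N, if the wrist force passes 120 N, or if a joint passes its speed limit or range.

### The arm

A 6-joint arm with a two-finger parallel gripper is mounted at the origin on the work surface. World frame = base frame: x ahead of the robot, y to its left, z up, the work surface at z = 0. Lengths are in mm, angles in rad, forces in N, time in s.
With the tool pointing down it reaches from about 300 to 850 mm from the base axis. Payload 4.2 kg.
Tool frame: the origin (TCP) lies midway between the tips of the shut fingers; the grasp point (between the pads) lies 19 mm behind it; z points along the fingers, y is the line along which they close (so a half turn about z gives the same grasp; the last joint's range is limited). The gripper opens to 91 mm and grips with 3 to 60 N. Pads are 32 mm wide; open, the fingers measure 118 mm over their backs; the gripper's body (76 mm by 178 mm) begins 60 mm behind the grasp point.
Start: joints at [-1.37, 0.32, 1.565, -0, 1.257, -0.02], TCP at [125.933, -561.056, 213.976] pointing down, gripper open.
Joint ranges: [-3.11, 3.11], [-0.84, 2.01], [0.21, 2.61], [-1.34, 4.49], [0.05, 2.63], [-2.56, 2.56]. Speed limits (rad/s): [2.57, 2.57, 3.14, 3.14, 3.14, 3.14].

### API

Orientations are given as [roll, pitch, yaw] about the fixed x, y, z axes, in that order (R = Rz(yaw) Ry(pitch) Rx(roll)).
In Python, from plant import bot, optics, job gives the robot as it stands.
- The arm moves only by the tool arm_command, never from a script. Its argument "targets" is a list that holds one entry, the list of rows, each a list of 6 numbers: the shift along the tool's x, y, z in m, then the turn, a rotation vector about the tool's x, y, z in degrees. In form: [[[x, y, z, wx, wy, wz], ...]]. A call has 1 to 12 rows; each row is the pose to reach, as a shift and turn from the pose commanded when the call began, along the tool's axes at that moment; what a row does not reach only later rows make up. A row lasts 1/12 s, in which the tool goes at most 41.7 mm and 7.16 degrees, less where a joint would pass 70% of its speed; a pose out of reach is approached as far as the arm can. A call with a gripper value outside its range is refused whole. "fingers" is the closure, from 0 (fully open) to 1 (shut), set as the call begins (left out, the last holds). The fingers move at their own pace and stop on an object; "force" is the grip in N (left out, the last holds). Time passes only in rows, so rows that repeat a pose let the fingers close. It gives the time, the measured TCP pose, the force, the opening and the grip force at its end, in the units of the state.
- bot.read_state(): the state, without advancing time (a new reading comes with each control period).
- optics.snapshot(name): name is "side" or "top"; returns the picture (384x512x3 uint8, red, green, blue); there is no depth.
- optics.calibration(name): a dict with "intrinsics" (3x3 intrinsics, pixels), "R" (3x3) and "t" (3): a world point X has camera coordinates R X + t. Camera axes: x right, y down, z forward; pixel columns grow to the right and rows downward; lengths in mm; the calibration is good to about 2 mm. A picture is of the moment at which its call begins. calibration takes no time and is no camera call.
- job.job_done(): hands the job in; it is judged then, once.
The state is a dict: "time": time; "qpos": joint angles; "dq": joint speeds; "effort": joint torques, N m; "ee_pos": TCP position; "orientation": TCP orientation; "contact_force": force on the tool from outside, world axes, zero at the start; "torque": the same for the moment, N m; "opening": opening from 0.0 (shut) to 1.0 (fully open); "grasp_force": force on a finger pad.
Only numpy, scipy, OpenCV 4.12 (cv2) and the standard library are available. Lean on these libraries where they do the work, as an engineer would, in place of code of your own. Each camera call takes 0.05 s, during which the arm holds its last target. There are 200 camera calls.

## Working session

There is one attempt and no reset: what is moved stays moved. The work goes in short steps, Python scripts to look and compute and a tool call to move; the robot and the scene stay as the last step left them, time stands still between calls to the robot, and variables do not carry over. Pictures are saved under pics/ and viewed, at most 10 in all, crops included, and the job is handed in when it is done.

Besides the shell and the picture viewer there is one more tool, called after "Emit:" in YAML: its name, and indented under it one key for each argument. arm_command: Moves the arm, as the interface text tells. Its arguments: {"type":"object","properties":{"targets":{"type":"array"},"fingers":{"type":"number"},"force":{"type":"number"}},"required":["targets"]}

```bash
mkdir -p pics; ls; python3 - <<'E'
from plant import bot,optics,job
import cv2,numpy as np
for n in("side","top"):
    im=optics.snapshot(n); np.save(f"pics/{n}0.npy",im); cv2.imwrite(f"pics/{n}0.png",im[:,:,::-1])
    c=optics.calibration(n); print(n,np.round(c["intrinsics"],1).tolist(),np.round(c["R"],4).tolist(),np.round(c["t"],1), "cam",np.round(-c["R"].T@c["t"]))
s=bot.read_state(); print(s)
E
```

```text
pics
side [[447.6, 0.0, 255.8], [0.0, 447.6, 190.2], [0.0, 0.0, 1.0]] [[0.9681, -0.2504, 0.0085], [-0.1218, -0.5, -0.8574], [0.2189, 0.8291, -0.5145]] [-613.4  105.7 1090. ] cam [  368. -1004.   657.]
top [[383.0, 0.0, 255.5], [0.0, 383.0, 192.8], [0.0, 0.0, 1.0]] [[0.0287, -0.9994, -0.0206], [-0.987, -0.025, -0.1588], [0.1582, 0.0249, -0.9871]] [-129.8  613.2  919. ] cam [ 464. -137. 1002.]
{'time': 0.1, 'qpos': array([-1.36994181e+00,  3.20267888e-01,  1.56553945e+00, -2.96398141e-05,
        1.25737807e+00, -2.00408306e-02]), 'dq': array([-6.92728633e-04, -1.17118959e-03, -2.94116832e-03,  1.31497336e-06,
        9.69215745e-04,  7.42674960e-04]), 'effort': array([ 1.32035384e-04, -4.13332844e+01, -2.32509452e+01,  7.28719379e-02,
        4.21725994e-02, -4.90346963e-05]), 'ee_pos': array([ 125.86605976, -560.60846419,  213.18823945]), 'orientation': array([-3.13999965e+00, -3.74232118e-06,  2.20904509e-01]), 'contact_force': array([-0.66719299, -0.44192013,  0.06413751]), 'torque': array([ 0.00193085,  0.03366054, -0.00487568]), 'grasp_force': 0.0, 'opening': 0.9989282740122362}
```

View pics/side0.png

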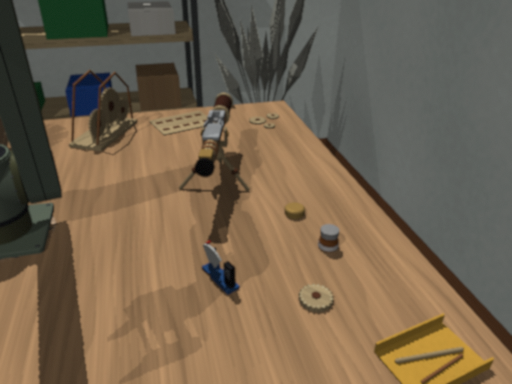

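View pics/top0.png

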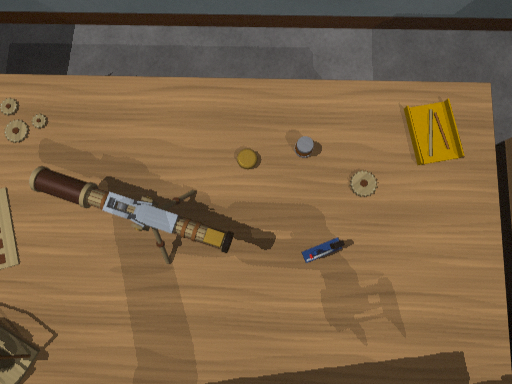

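Both views show the gauge (top ≈(322,249), side ≈(220,268)) and the telescope, with its nose at top ≈(35,180) and tail at ≈(230,241). I'll enlarge these areas.

```bash
python3 - <<'E'
import cv2,numpy as np
t=np.load("pics/top0.npy")[:,:,::-1]; s=np.load("pics/side0.npy")[:,:,::-1]
a=cv2.resize(t[160:260,25:245],None,fx=3.6,fy=3.6,interpolation=cv2.INTER_CUBIC)
b=cv2.resize(t[230:270,295:360],None,fx=6,fy=6,interpolation=cv2.INTER_CUBIC)
c=cv2.resize(s[238:298,195:245],None,fx=3.9,fy=3.9,interpolation=cv2.INTER_CUBIC)
d=np.zeros((600,800,3),np.uint8); d[:a.shape[0],:a.shape[1]]=a; d[360:600,:390]=b; d[360:594,400:400+c.shape[1]]=c
cv2.imwrite("pics/c1.png",d)
E
```

```text
(no output)
```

View pics/c1.png

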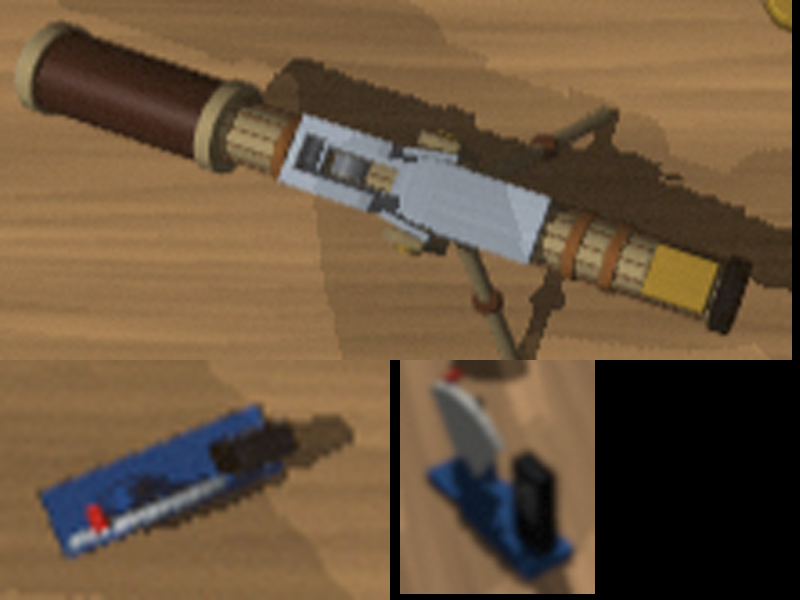

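The crop shows the yellow plate with crop corners at about (655,243), (717,263), (708,315) and (645,293). The shoe runs from (290,150) to (540,230). The gauge foot's corners are near (42,493), (262,405), (65,555) and (285,470), with the dial end to the left. Next I'll turn these into positions.

```bash
cat > h.py <<'E'
import numpy as np,cv2
from plant import bot,optics,job
from scipy.spatial.transform import Rotation as Ro
def ray(n,uv,z):
    c=optics.calibration(n);uv=np.atleast_2d(uv).astype(float)
    d=np.c_[uv,np.ones(len(uv))]@np.linalg.inv(c["intrinsics"]).T@c["R"]; o=-c["R"].T@c["t"]
    return o+d*((z-o[2])/d[:,2])[:,None]
def proj(n,X):
    c=optics.calibration(n);p=(np.atleast_2d(X)@c["R"].T+c["t"])@c["intrinsics"].T
    return p[:,:2]/p[:,2:]
def blob(m):
    k,l,s,_=cv2.connectedComponentsWithStats(m.astype(np.uint8)); return l==1+s[1:,4].argmax()
def quad(m):
    p=np.argwhere(m)[:,::-1].astype(np.float32); return cv2.boxPoints(cv2.minAreaRect(p)),p.mean(0)
def snap(n,name=None):
    im=optics.snapshot(n)
    if name: cv2.imwrite(f"pics/{name}.png",im[:,:,::-1])
    return im
def hsv(im): return [a.astype(int) for a in cv2.split(cv2.cvtColor(im,cv2.COLOR_RGB2HSV))]
def rel(p,rpy=None,yaw=None):
    "shift in tool axes (mm) from measured pose to world p"
    s=bot.read_state();R=Ro.from_euler('xyz',s["orientation"]);return R.inv().apply(np.array(p)-s["ee_pos"])
E
python3 - <<'E'
from h import *
im=np.load("pics/top0.npy");h,s,v=hsv(im)
r=np.zeros(h.shape,bool)
def roi(a,b,c,d): m=r.copy();m[b:d,a:c]=1;return m
m=blob((h>17)&(h<30)&(s>150)&(v>110)&roi(195,220,230,255)); q,c=quad(m);print("plate",m.sum(),q.round(1).tolist(),c);P=ray("top",q,176);print(P.round(1),ray("top",c,176).round(1))
m=blob((s<70)&(v>110)&roi(95,180,185,240)); q,c=quad(m);print("shoe",m.sum(),q.round(1).tolist());print(ray("top",q,176).round(1),ray("top",q,190).round(1))
m=blob((h>100)&(h<130)&(s>120)&roi(290,225,365,275)); q,c=quad(m);print("foot",m.sum(),q.round(1).tolist(),c);print(ray("top",q,9).round(1),ray("top",q,9).mean(0))
k=295+np.array([[42,493-360],[262,405-360],[285,470-360],[65,555-360]])/6;k[:,1]-=65
print(ray("top",k,9).round(1),ray("top",k,9).mean(0))
g=ray("top",25+np.array([[550,197],[530,263],[303,115],[280,183],[36,25],[20,105],[390,185]])/3.6+[0,135],176);print("hand shoe",g.round(1))
# side view foot / grip black
im=np.load("pics/side0.npy");h,s,v=hsv(im)
m=blob((h>100)&(h<130)&(s>120)&roi(195,250,245,298)); q,c=quad(m);print("sidefoot",q.round(1).tolist());print(ray("side",q,5).round(1),ray("side",q,5).mean(0))
b=blob((v<45)&roi(220,255,245,298));ys,xs=np.nonzero(b);print("grip",xs.min(),xs.max(),ys.min(),ys.max(),xs.mean(),ys.mean(),ray("side",[xs[ys<ys.min()+4].mean(),ys.min()],63))
E
```

```text
plate 256 [[202.6999969482422, 240.89999389648438], [207.1999969482422, 227.39999389648438], [224.0, 233.0], [219.5, 246.5]] [213.24219 236.92188]
[[488.5  -6.1 176. ]
 [517.7 -14.3 176. ]
 [506.6 -51.2 176. ]
 [477.6 -42.7 176. ]] [[497.6 -28.4 176. ]]
shoe 1154 [[101.4000015258789, 210.6999969482422], [108.30000305175781, 189.3000030517578], [178.10000610351562, 211.60000610351562], [171.1999969482422, 233.10000610351562]]
[[547.7 219.3 176. ]
 [595.5 208.4 176. ]
 [550.2  50.9 176. ]
 [503.3  62.9 176. ]] [[546.2 213.2 190. ]
 [593.3 202.6 190. ]
 [548.7  47.7 190. ]
 [502.7  59.5 190. ]]
foot 207 [[301.29998779296875, 252.1999969482422], [336.20001220703125, 236.1999969482422], [339.79998779296875, 244.10000610351562], [304.8999938964844, 260.0]] [318.0145  248.78261]
[[ 471.9 -233.8    9. ]
 [ 515.  -322.7    9. ]
 [ 495.3 -331.7    9. ]
 [ 452.5 -243.1    9. ]] [ 483.67543501 -282.84282677    9.        ]
[[ 472.1 -235.5    9. ]
 [ 512.  -329.     9. ]
 [ 484.7 -338.6    9. ]
 [ 446.4 -245.5    9. ]] [ 478.7701555  -287.13183595    9.        ]
hand shoe [[543.4  51.1 176. ]
 [503.4  60.7 176. ]
 [589.7 206.  176. ]
 [547.5 216.3 176. ]
 [642.  378.2 176. ]
 [591.4 382.1 176. ]
 [548.1 149.  176. ]]
sidefoot [[202.0, 268.0], [211.0, 259.0], [238.0, 286.0], [229.0, 295.0]]
[[ 447.8 -247.1    5. ]
 [ 472.  -221.7    5. ]
 [ 512.1 -321.3    5. ]
 [ 488.6 -342.5    5. ]] [ 480.13753671 -283.14965268    5.        ]
grip 224 234 263 288 229.1336405529954 275.852534562212 [[ 493.47122286 -311.86220448   63.        ]]
```

Emit:
arm_command:
  targets:
    - [[0.2,-0.08,0.03,0,0,-50],[0.412,-0.156,0.084,0,0,-100.3],[0.412,-0.156,0.084,0,0,-100.3],[0.412,-0.156,0.084,0,0,-100.3],[0.412,-0.156,0.084,0,0,-100.3],[0.412,-0.156,0.084,0,0,-100.3],[0.412,-0.156,0.084,0,0,-100.3],[0.412,-0.156,0.084,0,0,-100.3],[0.412,-0.156,0.084,0,0,-100.3],[0.412,-0.156,0.084,0,0,-100.3],[0.412,-0.156,0.084,0,0,-100.3],[0.412,-0.156,0.084,0,0,-100.3]]
  fingers: 0.3

```text
time: 1.1
ee_pos: [497.7, -314.7, 128.0]
orientation: [3.141, -0.003, 1.732]
contact_force: [0.5, -0.6, -0.0]
opening: 0.701
grasp_force: 0.0
```

Emit:
arm_command:
  targets:
    - [[0,0,0,0,0,-7],[0,0,0,0,0,-13.7],[0,0,0,0,0,-13.7],[0,0,0,0,0,-13.7]]

```text
time: 1.43
ee_pos: [493.6, -318.4, 129.6]
orientation: [-3.141, -0.001, 1.957]
contact_force: [-0.7, 0.6, 0.9]
opening: 0.701
grasp_force: 0.0
```

```bash
python3 - <<'E'
from h import *
s=bot.read_state();print(s["time"],s["ee_pos"],s["orientation"])
t=snap("top");d=snap("side")
a=cv2.resize(t[200:290,270:390,::-1],None,fx=5,fy=5);b=cv2.resize(d[180:310,180:270,::-1],None,fx=2.2,fy=2.2)
o=np.zeros((450,800,3),np.uint8);o[:450,:600]=a;o[:b.shape[0],600:600+b.shape[1]]=b;cv2.imwrite("pics/c2.png",o)
print(proj("side",[s["ee_pos"],[493.5,-319.2,45],[493.5,-319.2,63]]),rel([493.5,-319.2,26]))
E
```

```text
1.4333 [ 493.61926018 -318.44117348  129.59925728] [-3.14117105e+00 -5.46162307e-04  1.95701360e+00]
[[227.61091557 238.5528896 ]
 [228.62194129 272.13591375]
 [228.41852268 265.31137816]] [ -0.48805845  -0.26515225 103.8090581 ]
```

View pics/c2.png

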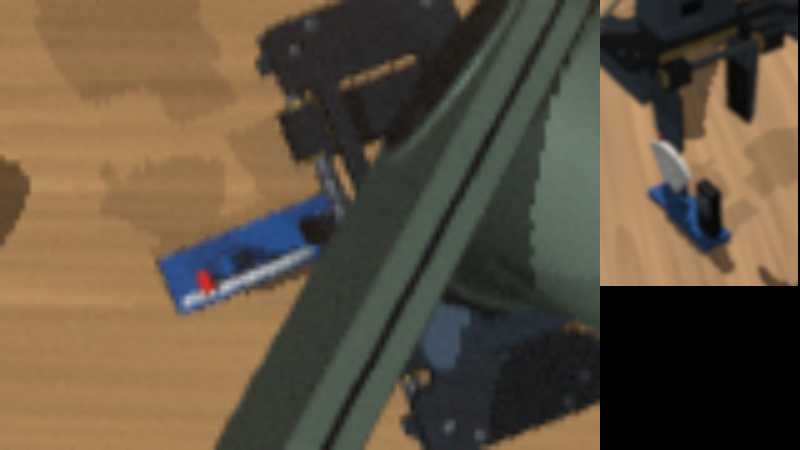

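The side crop shows the grip block around crop (708,208), against a prediction of (707,202), so the estimate holds. I'll descend and grip.

Emit:
arm_command:
  targets:
    - [[-0.001,0,0.035,0,0,0],[-0.001,0,0.07,0,0,0],[-0.001,0,0.095,0,0,0],[-0.001,0,0.104,0,0,0],[-0.001,0,0.104,0,0,0],[-0.001,0,0.104,0,0,0]]

```text
time: 2.03
ee_pos: [494.6, -320.0, 26.6]
orientation: [3.141, 0.001, 1.959]
contact_force: [-0.1, -0.5, 1.1]
opening: 0.7
grasp_force: 0.0
```

Emit:
arm_command:
  targets:
    - [[0,0,0,0,0,0],[0,0,0,0,0,0],[0,0,0,0,0,0],[0,0,0,0,0,0],[0,0,0,0,0,0],[0,0,0,0,0,0],[0,0,0,0,0,0],[0,0,0,0,0,0]]
  fingers: 1
  force: 25

```text
time: 2.7
ee_pos: [494.2, -319.5, 26.0]
orientation: [3.142, 0.0, 1.96]
contact_force: [1.0, -0.1, 1.1]
opening: 0.15
grasp_force: 24.9
```

```bash
python3 - <<'E'
from h import *
s=bot.read_state();print(s)
d=snap("side");cv2.imwrite("pics/c3.png",cv2.resize(d[190:310,170:270,::-1],None,fx=4.5,fy=4.5))
E
```

```text
{'time': 2.7, 'qpos': array([-5.93532749e-01,  5.14660089e-01,  1.77571473e+00,  1.01907148e-05,
        8.51086360e-01, -9.82550197e-01]), 'dq': array([-0.00109333,  0.00103873,  0.00608385,  0.05490149, -0.0337487 ,
       -0.00918938]), 'effort': array([ 3.43288423e-02, -4.59304476e+01, -1.76105601e+01,  3.29162646e-01,
       -1.15447536e-01,  3.88567813e-02]), 'ee_pos': array([ 494.16736907, -319.53122349,   25.99253746]), 'orientation': array([3.14151332e+00, 1.05121731e-04, 1.95980705e+00]), 'contact_force': array([ 1.03753023, -0.05959105,  1.11220999]), 'torque': array([ 0.25307537, -0.5918694 , -0.25452798]), 'grasp_force': 24.886926412582397, 'opening': 0.14995078940531936}
```

View pics/c3.png

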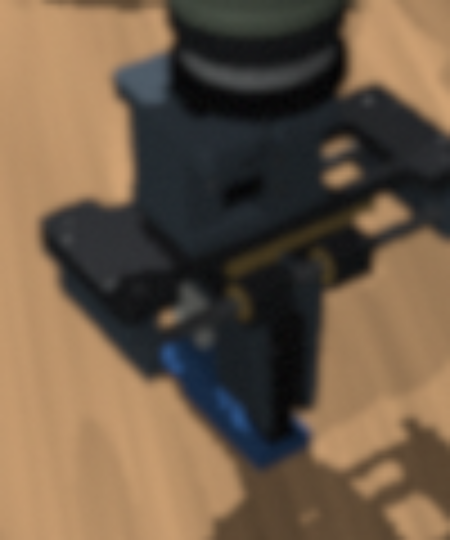

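The gauge is gripped: opening ≈ 13.7 mm on the 14 mm block, with the blue foot upright on the table. I'll lift it and carry it to a hover behind the shoe.

Emit:
arm_command:
  targets:
    - [[0,0,-0.03,0,0,0],[0,0,-0.07,0,0,0],[0,0,-0.11,0,0,0],[0.01,0.005,-0.15,0,0,0],[0.03,0.015,-0.18,0,0,5],[0.06,0.03,-0.2,0,0,10],[0.095,0.048,-0.21,0,0,16],[0.13,0.066,-0.21,0,0,22],[0.165,0.083,-0.21,0,0,28],[0.2,0.101,-0.21,0,0,34],[0.235,0.119,-0.21,0,0,38.8],[0.27,0.136,-0.21,0,0,38.8]]

```text
time: 3.75
ee_pos: [517.1, -16.3, 235.6]
orientation: [-3.141, 0.0, 1.28]
contact_force: [0.6, -0.1, -1.0]
opening: 0.151
grasp_force: 25.0
```

Emit:
arm_command:
  targets:
    - [[0.03,-0.006,0,0,0,0],[0.06,-0.013,0,0,0,0],[0.075,-0.016,0,0,0,0],[0.075,-0.016,0,0,0,0],[0.075,-0.016,0,0,0,0],[0.075,-0.016,0,0,0,0]]

```text
time: 4.25
ee_pos: [523.2, 57.6, 235.5]
orientation: [-3.141, 0.001, 1.283]
contact_force: [-0.1, -0.3, -2.2]
opening: 0.152
grasp_force: 25.0
```

```bash
python3 - <<'E'
from h import *
s=bot.read_state();print(s["time"],s["ee_pos"],s["orientation"],s["contact_force"])
t=snap("top");d=snap("side");np.save("pics/t4",t);np.save("pics/s4",d)
a=cv2.resize(t[170:260,90:240,::-1],None,fx=5.3,fy=4.5);a=cv2.resize(t[180:250,90:220,::-1],None,fx=4.5,fy=4.5);b=cv2.resize(d[80:180,170:260,::-1],None,fx=2.8,fy=2.8)
o=np.zeros((600,800,3),np.uint8);o[:a.shape[0],:a.shape[1]]=a;o[318:318+b.shape[0],:b.shape[1]]=b;cv2.imwrite("pics/c4.png",o)
E
```

```text
4.25 [523.18240263  57.6425965  235.52923842] [-3.14090724e+00  1.19560826e-03  1.28260006e+00] [-0.1147854  -0.25862989 -2.23293109]
```

View pics/c4.png

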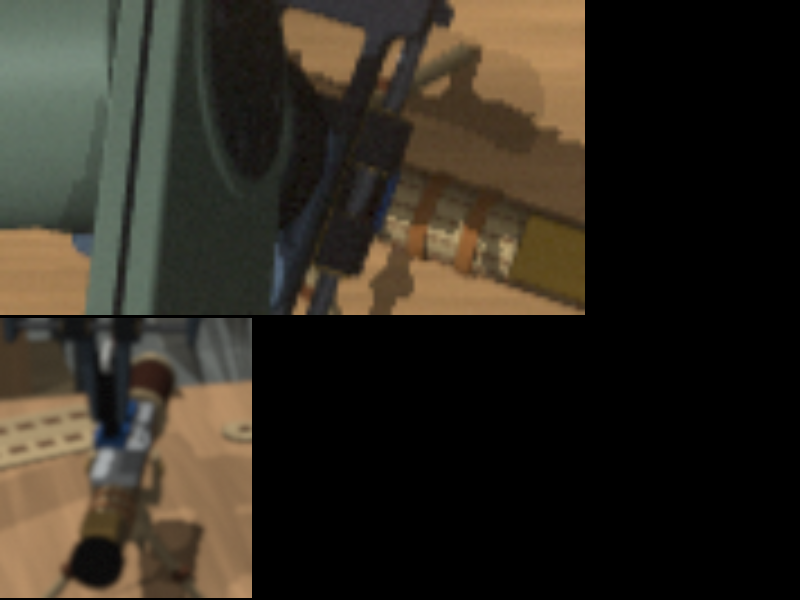

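Top view is blocked by the forearm here. In the side view the foot hangs over the shoe, around (209,125). I'll cross-check the telescope's line with the side picture taken at the start.

```bash
python3 - <<'E'
from h import *
s0=np.load("pics/side0.npy");t0=np.load("pics/top0.npy");s4=np.load("pics/s4.npy")
def roi(h,a,b,c,d): m=np.zeros(h.shape,bool);m[b:d,a:c]=1;return m
u=np.array([np.sin(.288),np.cos(.288)]);n=np.array([u[1],-u[0]]);P0=np.array([545.9,134.6])
def loc(X): d=X[:,:2]-P0; return np.c_[d@n,d@u].round(1)  # lateral, along
# edges: per-row of side0, silver mask extents
h,s,v=hsv(s0);m=blob((s<75)&(v>90)&roi(h,195,100,240,165))
ys=np.nonzero(m.any(1))[0]
for y in ys[::3]:
    x=np.nonzero(m[y])[0];print("side",y,x.min(),x.max(),loc(ray("side",[[x.min()-.5,y],[x.max()+.5,y]],176)).tolist())
m=(h>15)&(h<32)&(s>120)&(v>70)&roi(h,195,140,225,165)
for y in range(140,165,3):
    x=np.nonzero(m[y])[0]
    if len(x):print("plate",y,x.min(),x.max(),loc(ray("side",[[x.min()-.5,y],[x.max()+.5,y]],176)).tolist())
h,s,v=hsv(t0);m=blob((s<70)&(v>110)&roi(h,95,180,185,240))
for x in range(100,182,6):
    y=np.nonzero(m[:,x])[0]
    if len(y):print("top",x,y.min(),y.max(),loc(ray("top",[[x,y.max()+.5],[x,y.min()-.5]],176)).tolist())
h,s,v=hsv(s4);m=blob((h>100)&(h<130)&(s>120)&roi(h,195,100,230,130))
st=np.array([523.2,57.6]);
for y in np.nonzero(m.any(1))[0][::2]:
    x=np.nonzero(m[y])[0];print("foot",y,x.min(),x.max(),loc(ray("side",[[x.min()-.5,y],[x.max()+.5,y]],214)).tolist())
print(loc(st[None]))
E
cat > /dev/null
```

```text
side 109 212 224 [[-19.5, 122.6], [19.2, 124.8]]
side 112 209 224 [[-25.4, 97.7], [21.5, 100.4]]
side 115 207 223 [[-28.1, 73.7], [20.9, 76.5]]
side 118 207 220 [[-25.2, 50.8], [14.6, 53.0]]
side 121 205 222 [[-27.9, 28.2], [22.5, 31.0]]
side 124 203 222 [[-30.5, 6.3], [24.6, 9.4]]
side 127 204 221 [[-24.9, -14.5], [24.0, -11.8]]
side 130 204 220 [[-22.1, -34.8], [23.4, -32.3]]
side 133 203 219 [[-22.1, -54.7], [22.8, -52.3]]
side 136 202 218 [[-22.0, -74.1], [22.2, -71.7]]
side 139 207 212 [[-6.6, -92.1], [8.8, -91.3]]
plate 149 200 213 [[-16.2, -151.7], [18.2, -149.9]]
plate 152 199 213 [[-16.2, -168.5], [20.1, -166.6]]
plate 155 198 211 [[-16.2, -184.8], [17.2, -183.1]]
top 106 199 211 [[-20.8, 71.5], [5.9, 82.1]]
top 112 192 213 [[-20.8, 57.3], [24.5, 75.2]]
top 118 194 215 [[-20.8, 43.2], [24.5, 60.9]]
top 124 196 217 [[-20.8, 29.0], [24.4, 46.7]]
top 130 199 205 [[7.9, 26.0], [22.3, 31.6]]
top 136 204 218 [[-14.7, 3.2], [16.1, 15.0]]
top 142 202 221 [[-16.7, -11.6], [24.3, 4.0]]
top 148 202 224 [[-18.8, -26.4], [28.4, -8.5]]
top 154 207 226 [[-18.8, -40.3], [22.1, -25.0]]
top 160 209 229 [[-20.8, -55.0], [22.1, -39.0]]
top 166 211 231 [[-20.8, -68.9], [22.0, -53.1]]
top 172 213 229 [[-12.7, -79.8], [22.0, -67.1]]
foot 110 216 217 [[5.9, 15.6], [11.4, 15.9]]
foot 112 215 217 [[4.9, 0.5], [13.0, 1.0]]
foot 114 215 217 [[6.6, -14.1], [14.6, -13.6]]
foot 116 214 216 [[5.6, -28.5], [13.5, -28.1]]
foot 118 207 215 [[-11.1, -43.6], [12.5, -42.3]]
foot 120 206 215 [[-11.9, -57.5], [14.0, -56.0]]
foot 122 205 214 [[-12.7, -71.1], [13.0, -69.6]]
foot 124 205 213 [[-10.9, -84.2], [11.9, -83.0]]
[[  0.1 -80.3]]
```

The lateral line agrees within about 1 mm, with the telescope roughly +0.5 mm relative to the tool, and the yaw matches. I'll lower the gauge.

Emit:
arm_command:
  targets:
    - [[0,0.0005,0.01,0,0,0],[0,0.0005,0.02,0,0,0],[0,0.0005,0.026,0,0,0],[0,0.0005,0.03,0,0,0],[0,0.0005,0.031,0,0,0],[0,0.0005,0.031,0,0,0]]

```text
time: 4.85
ee_pos: [523.8, 58.1, 204.4]
orientation: [-3.141, 0.0, 1.283]
contact_force: [1.3, -0.1, -1.6]
opening: 0.154
grasp_force: 25.0
```

Emit:
arm_command:
  targets:
    - [[0,0,0.001,0,0,0],[0,0,0.002,0,0,0],[0,0,0.0025,0,0,0],[0,0,0.0025,0,0,0],[0,0,0.0025,0,0,0]]

```text
time: 5.27
ee_pos: [524.1, 58.2, 202.6]
orientation: [3.141, -0.0, 1.283]
contact_force: [-0.1, -0.3, -1.4]
opening: 0.152
grasp_force: 25.0
```

```bash
python3 - <<'E'
from h import *
s=bot.read_state();print(s["time"],s["ee_pos"],s["orientation"],s["contact_force"],s["torque"])
d=snap("side");t=snap("top")
a=cv2.resize(d[95:170,185:245,::-1],None,fx=7,fy=7,interpolation=cv2.INTER_CUBIC)
cv2.imwrite("pics/c5.png",a)
E
```

```text
5.2667 [524.07116502  58.22832041 202.59376284] [ 3.14119899e+00 -6.30681574e-05  1.28278446e+00] [-0.09508014 -0.30043791 -1.44293422] [-0.08332006 -0.06673048 -0.0350718 ]
```

View pics/c5.png

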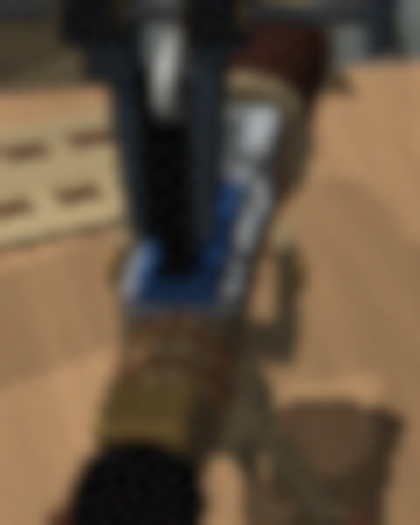

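The foot sits centred between the guides, at crop ≈(185,285). I'll lower it another millimetre to touch the floor, then slide.

Emit:
arm_command:
  targets:
    - [[0,0,0.0005,0,0,0],[0,0,0.001,0,0,0],[0,0,0.001,0,0,0],[0,0,0.001,0,0,0]]

```text
time: 5.7
ee_pos: [524.1, 58.2, 201.9]
orientation: [3.141, -0.0, 1.283]
contact_force: [-1.3, -0.9, 2.7]
opening: 0.152
grasp_force: 25.0
```

Emit:
arm_command:
  targets:
    - [[0.003,0,0,0,0,0],[0.006,0,0,0,0,0],[0.009,0,0,0,0,0],[0.012,0,0,0,0,0],[0.015,0,0,0,0,0],[0.018,0,0,0,0,0],[0.02,0,0,0,0,0],[0.02,0,0,0,0,0]]

```text
time: 6.37
ee_pos: [530.2, 77.7, 201.9]
orientation: [3.14, -0.0, 1.283]
contact_force: [-0.7, -0.7, 5.9]
opening: 0.152
grasp_force: 25.0
```

Emit:
arm_command:
  targets:
    - [[0.003,0,-0.0003,0,0,0],[0.006,0,-0.0003,0,0,0],[0.009,0,-0.0003,0,0,0],[0.012,0,-0.0003,0,0,0],[0.015,0,-0.0003,0,0,0],[0.015,0,-0.0003,0,0,0]]

```text
time: 6.87
ee_pos: [534.3, 92.5, 202.0]
orientation: [3.141, -0.0, 1.283]
contact_force: [-0.6, -1.9, 4.4]
opening: 0.151
grasp_force: 25.0
```

Emit:
arm_command:
  targets:
    - [[0.003,0,0,0,0,0],[0.006,0,0,0,0,0],[0.009,0,0,0,0,0],[0.012,0,0,0,0,0],[0.015,0,0,0,0,0],[0.015,0,0,0,0,0]]
  force: 35

```text
time: 7.37
ee_pos: [538.5, 106.9, 202.0]
orientation: [3.141, -0.0, 1.283]
contact_force: [-0.5, -1.2, 4.8]
opening: 0.15
grasp_force: 35.0
```

Emit:
arm_command:
  targets:
    - [[0.002,0,0,0,0,0],[0.004,0,0,0,0,0],[0.006,0,0,0,0,0],[0.008,0,0,0,0,0],[0.009,0,0,0,0,0],[0.009,0,0,0,0,0]]

```text
time: 7.87
ee_pos: [541.0, 115.2, 202.0]
orientation: [3.141, -0.0, 1.283]
contact_force: [-0.1, -2.6, 5.2]
opening: 0.155
grasp_force: 35.0
```

Emit:
arm_command:
  targets:
    - [[0.001,0,0,0,0,0],[0.002,0,0,0,0,0],[0.003,0,0,0,0,0],[0.003,0,0,0,0,0]]

```text
time: 8.2
ee_pos: [541.8, 117.9, 202.0]
orientation: [3.141, 0.0, 1.283]
contact_force: [-0.0, -3.2, 5.1]
opening: 0.151
grasp_force: 35.0
```

Emit:
arm_command:
  targets:
    - [[0.001,0,0,0,0,0],[0.002,0,0,0,0,0],[0.002,0,0,0,0,0]]

```text
time: 8.45
ee_pos: [541.8, 118.0, 202.2]
orientation: [3.141, 0.004, 1.283]
contact_force: [-2.7, -8.4, 7.6]
opening: 0.152
grasp_force: 35.0
```

Emit:
arm_command:
  targets:
    - [[0.001,0,0,0,0,0],[0.002,0,0,0,0,0],[0.002,0,0,0,0,0]]

```text
time: 8.7
ee_pos: [541.8, 118.1, 202.5]
orientation: [3.141, 0.008, 1.283]
contact_force: [-4.5, -13.1, 9.7]
opening: 0.15
grasp_force: 35.0
```

Emit:
arm_command:
  targets:
    - [[0.001,0,0,0,0,0],[0.002,0,0,0,0,0],[0.002,0,0,0,0,0],[0.002,0,0,0,0,0]]

```text
time: 9.03
ee_pos: [541.8, 118.2, 202.8]
orientation: [3.141, 0.011, 1.283]
contact_force: [-6.3, -18.9, 13.0]
opening: 0.153
grasp_force: 35.0
```

Emit:
arm_command:
  targets:
    - [[-0.005,0,0,0,0,0],[-0.005,0,0,0,0,0],[-0.005,0,0,0,0,0]]

```text
time: 9.28
ee_pos: [541.7, 117.9, 202.0]
orientation: [3.141, 0.002, 1.282]
contact_force: [-2.1, -7.0, 7.1]
opening: 0.152
grasp_force: 35.0
```

Emit:
arm_command:
  targets:
    - [[0,0,0,0,0,0],[0,0,0,0,0,0],[0,0,0,0,0,0],[0,0,0,0,0,0],[0,0,0,0,0,0],[0,0,0,0,0,0]]
  fingers: 0.5

```text
time: 9.78
ee_pos: [541.8, 118.9, 201.4]
orientation: [-3.141, 0.0, 1.283]
contact_force: [0.1, 0.2, -0.5]
opening: 0.496
grasp_force: 0.0
```

Emit:
arm_command:
  targets:
    - [[0,0,-0.015,0,0,0],[0,0,-0.04,0,0,0],[0,0,-0.075,0,0,0],[-0.03,0,-0.09,0,0,0],[-0.065,0,-0.09,0,0,0],[-0.1,0,-0.09,0,0,0],[-0.135,0,-0.09,0,0,0],[-0.16,0,-0.09,0,0,0],[-0.16,0,-0.09,0,0,0]]
  fingers: 0.5

```text
time: 10.53
ee_pos: [495.1, -38.4, 292.0]
orientation: [3.141, 0.002, 1.278]
contact_force: [-0.0, -0.1, -0.1]
opening: 0.497
grasp_force: 0.0
```

```bash
python3 - <<'E'
from h import *
s=bot.read_state();print(s["time"],s["ee_pos"],s["orientation"],s["contact_force"],s["opening"])
d=snap("side");t=snap("top");np.save("pics/t6",t);np.save("pics/s6",d)
a=cv2.resize(t[165:250,85:235,::-1],None,fx=5.3,fy=5.3,interpolation=cv2.INTER_CUBIC)[:450]
o=np.zeros((600,800,3),np.uint8);o[:a.shape[0],:a.shape[1]]=a
b=cv2.resize(d[75:165,185:245,::-1],None,fx=5,fy=5,interpolation=cv2.INTER_CUBIC);o[150:600,:300]=b
cv2.imwrite("pics/c6.png",o)
E
```

```text
10.5333 [495.10975119 -38.36144936 292.0220882 ] [3.14112618e+00 2.10057463e-03 1.27842614e+00] [-0.00196279 -0.10622259 -0.08830444] 0.49695397927561447
```

View pics/c6.png

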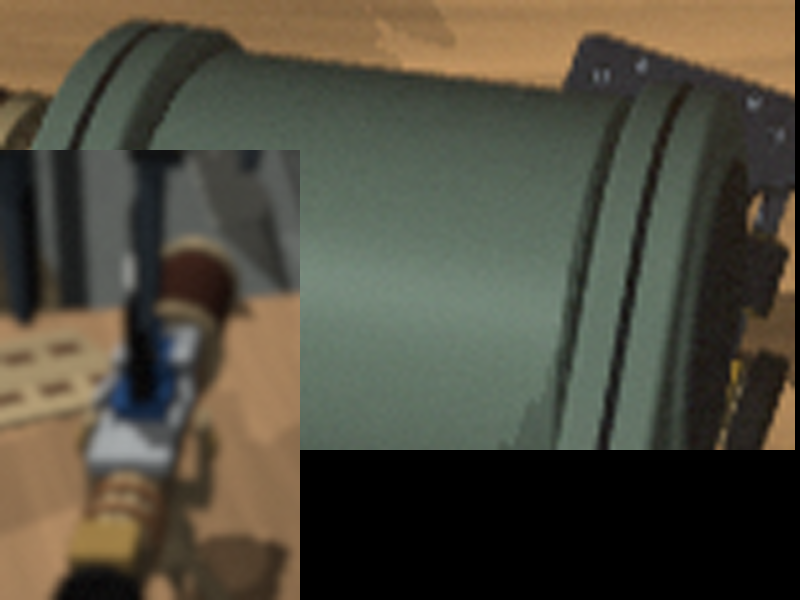

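The gauge stands in the shoe and the gripper is clear of it, in the side crop at ≈(145,390). The arm hides it from the top view, so I'll swing aside for a check and to read the mark.

Emit:
arm_command:
  targets:
    - [[-0.04,-0.008,0,0,0,0],[-0.08,-0.016,0,0,0,0],[-0.12,-0.025,0,0,0,0],[-0.16,-0.033,0,0,0,0],[-0.2,-0.042,0,0,0,0],[-0.24,-0.05,0,0,0,0],[-0.28,-0.06,0,0,0,0],[-0.3,-0.065,0,0,0,0],[-0.3,-0.065,0,0,0,0],[-0.3,-0.065,0,0,0,0]]
  fingers: 1

```text
time: 11.47
ee_pos: [349.4, -303.9, 291.5]
orientation: [3.141, -0.001, 1.282]
contact_force: [-0.5, 0.1, -0.4]
opening: 0.006
grasp_force: 0.0
```

```bash
python3 - <<'E'
from h import *
s=bot.read_state();print(s["time"],s["ee_pos"])
ims=[snap("top").astype(float) for _ in range(4)];t=np.mean(ims,0).astype(np.uint8);np.save("pics/t7",t)
d=np.mean([snap("side").astype(float) for _ in range(4)],0).astype(np.uint8);np.save("pics/s7",d)
a=cv2.resize(t[180:240,95:195,::-1],None,fx=8,fy=8,interpolation=cv2.INTER_CUBIC)[:480]
t0=np.load("pics/top0.npy")[:,:,::-1];
cv2.imwrite("pics/c7.png",a)
E
```

```text
11.4667 [ 349.42592755 -303.89818345  291.53288805]
```

View pics/c7.png

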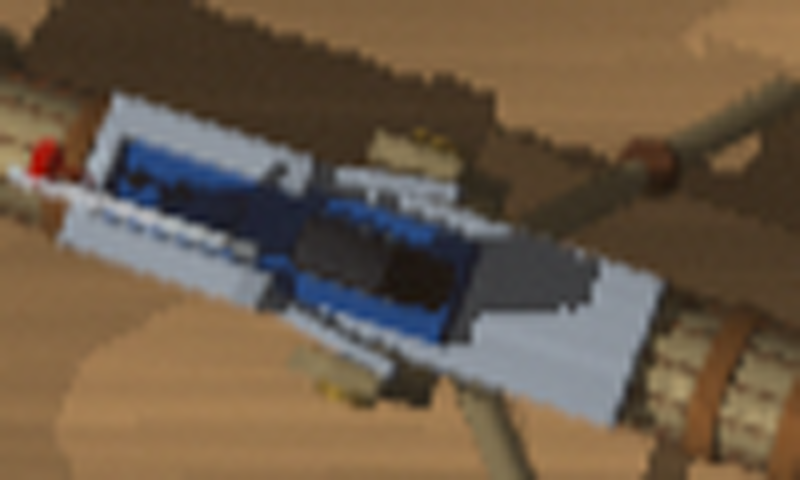

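The picture shows the foot fully under the lips, its front at crop ≈(120,150) against the stop. The red tab is at crop ≈(45,160), with the dial rim from (10,172) to (258,250). Next I'll fit the mark angle from the red centroids in all four views.

```bash
python3 - <<'E'
from h import *
from scipy.optimize import least_squares
V=[("top",np.load("pics/top0.npy"),(295,235,330,265),0),("side",np.load("pics/side0.npy"),(195,235,225,265),0),("top",np.load("pics/t7.npy"),(92,190,112,215),1),("side",np.load("pics/s7.npy"),(195,80,235,130),1)]
obs=[]
for n,im,(a,b,c,d),k in V:
    f=im.astype(float);w=np.clip(f[...,0]-np.maximum(f[...,1],f[...,2])-60,0,None);m=np.zeros_like(w);m[b:d,a:c]=w[b:d,a:c]
    if n=="side": 
        pass
    h_,s_,v_=hsv(im); m[(s_<150)]=0
    ys,xs=np.nonzero(m)
    if len(xs)==0: print(n,k,"none");obs.append(None);continue
    ww=m[ys,xs];cx,cy=(xs*ww).sum()/ww.sum(),(ys*ww).sum()/ww.sum();print(n,k,len(xs),xs.min(),xs.max(),ys.min(),ys.max(),round(cx,2),round(cy,2));obs.append((cx,cy))
def foot(k,e):
    yaw,p=((.389,[494.2,-319.5]),(-.288,[541.75,118.0]))[k]
    u=np.array([-np.sin(yaw),np.cos(yaw)]);n=np.array([u[1],-u[0]])
    o=np.array(p)+(36+e)*u; return o,u,n,(0,176)[k]
def pt(k,e,x,y,z):
    o,u,n,z0=foot(k,e);q=o+x*n+y*u;return [q[0],q[1],z0+z]
def res(p,use):
    a,r,x,e=p[:4];b=dict(top=p[4:6],side=p[6:8]);R=[]
    for i,(n,_,_,k) in enumerate(V):
        if i in use: R+=list((proj(n,[pt(k,e,x,18+r*np.sin(a),24+r*np.cos(a))])[0]+b[n]-obs[i])/.4)
    return np.array(R+[(r-53)/5,(x-3)/4,(e-.5)/1]+list(np.array(p[4:])/.8))
for use in ([0,1],[0,2],[0],[2],[0,1,2,3],[0,1,2]):
    use=[i for i in use if obs[i] is not None]
    s=least_squares(res,[.3,53,3,0,0,0,0,0],args=(use,));c=np.linalg.inv(s.jac.T@s.jac);print(use,s.x.round(3),"sd",np.sqrt(c[0,0]).round(3),"cost",round(s.cost,2))
E
```

```text
top 0 10 310 312 254 258 310.73 256.09
side 0 6 207 209 241 242 208.1 241.36
top 1 14 99 102 197 201 99.76 199.31
side 1 none
[0, 1] [ 3.990e-01  5.641e+01 -1.071e+00  5.530e-01  1.780e-01  4.580e-01
  3.800e-02 -1.900e-01] sd 0.043 cost 1.02
[0, 2] [ 0.412 57.273 -1.041  0.568  0.459  0.224  0.     0.   ] sd 0.043 cost 1.35
[0] [ 0.417 53.328 -1.438  0.505  0.141  0.391  0.     0.   ] sd 0.055 cost 0.79
[2] [ 0.487 52.977 -0.26   0.5   -0.081  0.246  0.     0.   ] sd 0.137 cost 0.4
[0, 1, 2] [ 0.41  57.135 -0.955  0.566  0.388  0.255  0.179  0.116] sd 0.035 cost 1.41
[0, 1, 2] [ 0.41  57.135 -0.955  0.566  0.388  0.255  0.179  0.116] sd 0.035 cost 1.41
```

```bash
python3 - <<'E'
from h import *
def pt(k,x,y,z,e=.5):
    yaw,p=((.389,[494.2,-319.5]),(-.288,[541.75,118.0]))[k];u=np.array([-np.sin(yaw),np.cos(yaw)]);n=np.array([u[1],-u[0]])
    q=np.array(p)+(36+e)*u+x*n+y*u;return [q[0],q[1],(0,176)[k]+z]
A=np.arange(-.8,.9,.04)
for n,f,k in(("top","top0",0),("top","t7",1)):
    im=np.load(f"pics/{f}.npy").astype(np.float32)
    print(f);W=[];Rd=[]
    for x in np.arange(-6,7,2):
        uv=np.array([proj(n,[pt(k,x,18+57*np.sin(a),24+57*np.cos(a))])[0] for a in A]).astype(np.float32)
        c=cv2.remap(im,uv[None,:,0],uv[None,:,1],cv2.INTER_LINEAR)[0];W.append(c.min(1));Rd.append(c[:,0]-c[:,1:].max(1))
    W=np.array(W);Rd=np.array(Rd)
    for a,w,r in zip(A,W.T,Rd.T): print(f"{a:.2f}",w.astype(int),r.astype(int))
E
```

```text
top0
-0.80 [35 25 20 21 25 22 38] [1 6 5 6 6 6 0]
-0.76 [36 22 15 18 18 19 32] [3 7 6 6 7 6 3]
-0.72 [37 22 13 16 18 21 25] [-2  7  8  7  6  6  5]
-0.68 [38 26 17 16 16 21 20] [-31   4   8   7   6   7   6]
-0.64 [46 39 24 17 17 17 20] [-42  -6   6   7   6   9   8]
-0.60 [61 52 31 13 27 26 22] [-27 -15  -2   6   4   7   9]
-0.56 [79 65 39 35 38 38 36] [-17 -19 -27 -28 -26 -15 -21]
-0.52 [99 71 49 40 39 39 37] [ -9 -31 -55 -63 -57 -59 -63]
-0.48 [95 74 45 40 40 39 38] [-10 -29 -51 -67 -67 -67 -68]
-0.44 [100  78  35  38  40  39  39] [ -6 -13 -41 -64 -67 -67 -67]
-0.40 [109  78  43  37  37  35  42] [ -3  -9 -33 -59 -69 -70 -66]
-0.36 [111  80  47  41  39  41  44] [ -3 -14 -40 -66 -68 -68 -66]
-0.32 [124  88  42  42  41  40  39] [ -5 -13 -35 -63 -67 -68 -69]
-0.28 [122  81  43  37  39  38  39] [ -3  -1 -26 -56 -70 -69 -69]
-0.24 [120  75  41  35  37  36  39] [ -4   0 -17 -46 -71 -70 -69]
-0.20 [116  80  36  34  38  40  40] [ -4  -2 -11 -37 -60 -67 -67]
-0.16 [123  73  38  33  35  33  40] [ -5  -2 -14 -27 -37 -48 -64]
-0.12 [121  72  40  34  35  35  38] [ -6 -10 -18 -17 -19 -36 -56]
-0.08
[... 3473 characters left out ...]
44 [121  56  29  25  45  69  88] [ 45  88 115 117  92  56  17]
0.48 [146 101  87  57  68  84  86] [17 35 32 58 52 31 17]
0.52 [166 121  98  73  81  90  85] [ 0 15 22 27 27 22 18]
0.56 [159 123 100  85  88  94  88] [ 0 13 21 24 23 19 18]
0.60 [117 117 101  86  87  95  89] [14 15 20 22 22 18 17]
0.64 [ 98 107  99  81  81  94  89] [20 18 20 23 22 18 16]
0.68 [ 99 106  97  75  80  93  88] [20 19 21 25 23 18 17]
0.72 [103 106  98  72  82  92  88] [19 19 21 27 24 18 17]
0.76 [104 106 100  79  84  93  88] [19 19 21 25 24 19 17]
0.80 [103 105 100  87  88  94  89] [19 18 20 23 22 19 17]
0.84 [100 105 101  88  89  96  89] [19 18 20 22 21 18 17]
0.88 [ 99 105 101  87  86  96  89] [19 18 20 22 22 18 17]
```

Both views put the red tab at 0.40–0.42 rad. I'll hover over the plate with closed fingers and the tool tilted towards the tail, so the top camera keeps the gauge in view.

Emit:
arm_command:
  targets:
    - [[0.04,0.008,0,0,2,0],[0.08,0.016,0,0,4,0],[0.12,0.025,0,0,6,0],[0.16,0.033,0,0,8,0],[0.2,0.042,0.01,0,10,0],[0.24,0.05,0.03,0,11.5,0],[0.275,0.058,0.05,0,11.5,0],[0.3,0.063,0.07,0,11.5,0],[0.306,0.0635,0.085,0,11.5,0],[0.306,0.0635,0.092,0,11.5,0],[0.306,0.0635,0.092,0,11.5,0],[0.306,0.0635,0.092,0,11.5,0]]

```text
time: 12.87
ee_pos: [496.7, -29.1, 200.1]
orientation: [3.141, -0.2, 1.283]
contact_force: [0.0, 0.0, 0.2]
opening: 0.007
grasp_force: 0.0
```

```bash
python3 - <<'E'
from h import *
s=bot.read_state();print(s["time"],s["ee_pos"],s["orientation"],s["contact_force"],rel([497.6,-28.4,176]))
R=Ro.from_euler('xyz',s["orientation"]);p=np.array([545.9,134.6,150]);u=np.array([.284,.959,0])
for th in (0,.1,.2,.3,.41):
    c=p+u*(-170*np.cos(th)-26*np.sin(th))+[0,0,-170*np.sin(th)+26*np.cos(th)]
    print(th,c.round(1),R.inv().apply(c-s["ee_pos"]).round(1))
E
```

```text
12.8667 [496.72592026 -29.0800795  200.14639613] [ 3.14122097 -0.20039991  1.28257139] [0.01966049 0.04057663 0.21901949] [-3.9241491   0.63584876 23.84264498]
0 [497.6 -28.4 176. ] [-3.9  0.7 23.8]
0.1 [497.1 -30.1 158.9] [-9.1  0.7 40.2]
0.2 [497.1 -30.1 141.7] [-12.5   0.7  57.1]
0.3 [497.6 -28.5 124.6] [-14.3   0.6  74.2]
0.41 [498.7 -24.9 106.1] [-14.2   0.6  93.1]
```

Emit:
arm_command:
  targets:
    - [[-0.003,0.0006,0.015,0,0,0],[-0.004,0.0006,0.022,0,0,0],[-0.005,0.0006,0.027,0,1,0],[-0.006,0.0006,0.031,0,3,0],[-0.0075,0.0006,0.0355,0,4.5,0],[-0.009,0.0006,0.04,0,5.7,0],[-0.009,0.0006,0.04,0,5.7,0],[-0.009,0.0006,0.04,0,5.7,0]]

```text
time: 13.53
ee_pos: [497.1, -30.5, 159.4]
orientation: [3.141, -0.3, 1.281]
contact_force: [-1.8, -1.3, 3.1]
opening: 0.005
grasp_force: 1.5
```

Emit:
arm_command:
  targets:
    - [[-0.0017,0,0.005,0,1.9,0],[-0.0034,0,0.011,0,3.8,0],[-0.0051,0,0.0164,0,5.7,0],[-0.0063,0,0.022,0,7.6,0],[-0.0074,0,0.0277,0,9.5,0],[-0.0085,0,0.0333,0,11.5,0],[-0.0092,0,0.039,0,13.5,0],[-0.0098,0,0.044,0,15.2,0],[-0.0102,0,0.048,0,16.5,0],[-0.0104,0,0.051,0,17.4,0],[-0.0104,0,0.052,0,17.8,0],[-0.0104,0,0.052,0,17.8,0]]

```text
time: 14.53
ee_pos: [499.1, -24.9, 106.1]
orientation: [3.141, -0.61, 1.283]
contact_force: [-0.2, -1.2, 2.5]
opening: 0.005
grasp_force: 1.3
```

Emit:
arm_command:
  targets:
    - [[0,0,0,0,0,0],[0,0,0,0,0,0],[0,0,0,0,0,0],[0,0,0,0,0,0],[0,0,0,0,0,0],[0,0,0,0,0,0],[0,0,0,0,0,0],[0,0,0,0,0,0],[0,0,0,0,0,0],[0,0,0,0,0,0],[0,0,0,0,0,0],[0,0,0,0,0,0]]

```text
time: 15.53
ee_pos: [498.6, -24.4, 106.0]
orientation: [3.142, -0.611, 1.283]
contact_force: [2.0, -2.2, 2.4]
opening: 0.006
grasp_force: 1.3
```

```bash
python3 - <<'E'
from h import *
s=bot.read_state();print(s["time"],s["ee_pos"],s["orientation"],s["contact_force"])
t=np.mean([snap("top").astype(float) for _ in range(4)],0).astype(np.uint8);np.save("pics/t8",t)
d=snap("side");np.save("pics/s8",d)
p=np.array([545.9,134.6]);u=np.array([.284,.959]);al=(s["ee_pos"][:2]-p)@u;z=s["ee_pos"][2]-150
r=np.hypot(al,z) # contact on plane z'=26
print(al,z,"theta", np.arcsin(26/r)-np.arctan2(z,-al), "ycontact",np.sqrt(r*r-676))
o=np.zeros((600,800,3),np.uint8)
a=cv2.resize(t[160:250,100:220,::-1],None,fx=5,fy=5,interpolation=cv2.INTER_CUBIC);o[:450,:600]=a
b=cv2.resize(d[70:190,180:250,::-1],None,fx=2.8,fy=2.8);o[:336,600:796]=b
cv2.imwrite("pics/c8.png",o)
E
```

```text
15.5333 [498.62871425 -24.3694908  106.03245788] [ 3.14156454 -0.61095408  1.28262291] [ 2.0378978  -2.24895554  2.36868955]
-165.87678683155355 -43.96754211998784 theta 0.411199685116948 ycontact 169.62385790222305
```

View pics/c8.png

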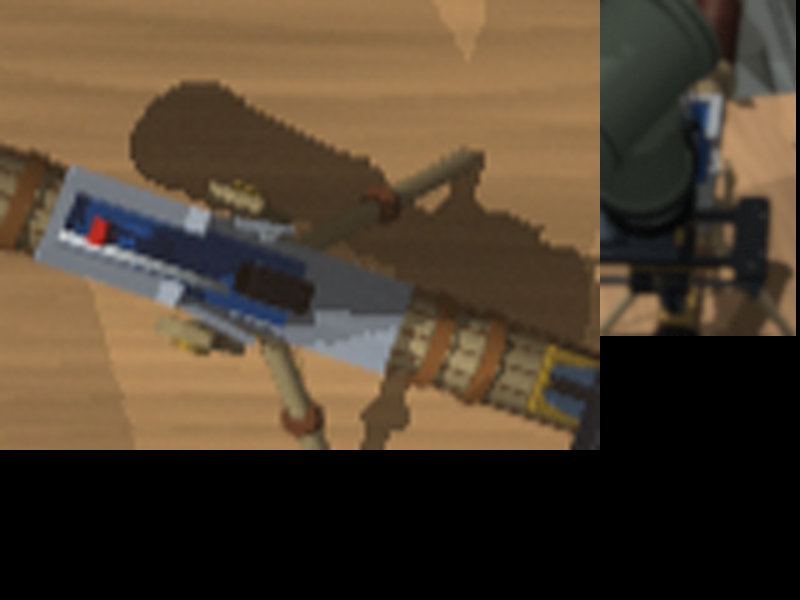

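The top view is now clear and looks almost straight down the gauge's own z axis. The red tab is at crop (98,231), the dial's nose end at (62,236), and the thumb plate is pressed at (570,385). I'll run the angle profile again in this geometry.

```bash
python3 - <<'E'
from h import *
th=.411;yaw=-.288;u=np.array([-np.sin(yaw),np.cos(yaw),0]);n=np.array([u[1],-u[0],0]);Z=np.array([0,0,1.])
piv=np.array([541.75,118.0,150])+16.5*u   # seat = TCP+36.5 along = pivot+20
y_=u*np.cos(th)+Z*np.sin(th);z_=-u*np.sin(th)+Z*np.cos(th)
pt=lambda x,y,z:piv+x*n+(y+20)*y_+(z+26)*z_
im=np.load("pics/t8.npy").astype(np.float32)
def samp(P):
    uv=proj("top",P).astype(np.float32);return cv2.remap(im,uv[None,:,0],uv[None,:,1],cv2.INTER_LINEAR)[0].astype(int)
print("rim r57: red and min, x=-8..8")
X=np.arange(-10,11,2)
for a in np.arange(-.8,.84,.04):
    c=samp(np.array([pt(x,18+57*np.sin(a),24+57*np.cos(a)) for x in X]));print(f"{a:.2f}",c.min(1),c[:,0]-c[:,1:].max(1),c[:,2])
# foot ends at z=9, x=8..12 blue; and shoe tail end
print("foot blue-red at x=11,-11, plane z=9")
for y in list(range(-60,-40,2))+list(range(40,62,2)):
    c=samp(np.array([pt(x,y,9) for x in(-13,-11,8,11)]));print(y,c[:,2]-c[:,0])
E
```

```text
rim r57: red and min, x=-8..8
-0.80 [40 45 31 22 22 19 22 27 33 37 35] [-56 -39   5   7   8   7   8   8   0 -16 -23] [96 84 31 22 22 19 22 27 37 53 58]
-0.76 [40 39 35 20 21 16 16 23 31 34 35] [-57 -45  -8   7   7   7   9   8  -2 -18 -22] [97 84 44 20 21 16 16 23 36 52 57]
-0.72 [38 38 36 21 21 19 17 26 33 36 36] [-61 -51 -21   7   6   6   8   6  -7 -21 -22] [99 89 57 21 21 19 17 26 40 57 58]
-0.68 [42 46 40 38 36 31 31 32 34 36 36] [-54 -43 -33 -25 -12   4   0  -4 -12 -21 -22] [96 89 73 63 48 31 34 38 46 57 58]
-0.64 [43 58 58 43 37 36 34 35 34 34 33] [-52 -27 -24 -46 -50 -24 -16 -19 -20 -21 -24] [95 85 82 89 87 60 50 54 54 55 57]
-0.60 [47 62 65 48 36 35 33 33 33 32 33] [-46 -22 -15 -43 -48 -22 -23 -23 -22 -22 -24] [93 84 80 91 84 57 56 56 55 54 57]
-0.56 [50 68 67 49 36 34 34 33 33 33 35] [-43 -12  -7 -32 -39 -22 -23 -23 -22 -23 -21] [93 80 74 81 75 56 57 56 55 56 56]
-0.52 [48 71 71 43 34 34 35 33 33 34 35] [-48 -13  -4 -19 -24 -22 -22 -23 -23 -22 -22] [96 84 75 62 58 56 57 56 56 56 57]
-0.48 [48 73 78 44 35 34 34 34 34 32 33] [-44 -22  -6 -20 -21 -22 -23 -23 -23 -24 -23] [92 95 
[... 4190 characters left out ...]
0  1 -6 -1  0  0  0 -4 -4] [116 118 120 117 123 114 115 118 114 119 118]
0.76 [82 64 92 88 82 82 79 85 86 67 70] [12 16 11 13 14 12 14 12 10 13 11] [82 64 92 88 82 82 79 85 86 67 70]
0.80 [60 61 78 81 78 67 71 76 71 59 42] [19 20 16 16 17 18 17 15 15 17 20] [60 61 78 81 78 67 71 76 71 59 42]
foot blue-red at x=11,-11, plane z=9
-60 [10  7  3  2]
-58 [9 4 2 2]
-56 [10  2  0  2]
-54 [ 8  1 -2  2]
-52 [6 4 0 3]
-50 [28 22  4 15]
-48 [59 58  9 21]
-46 [59 55 11 22]
-44 [57 56 10 23]
-42 [60 58  9 24]
40 [12 14 61 41]
42 [14 13 61 40]
44 [13 18 40 31]
46 [13 14 23 17]
48 [12 11 22 15]
50 [12 14 14 17]
52 [11 12 11 11]
54 [10 12 11 11]
56 [ -6  -5 -12  -6]
58 [-37 -42 -37 -37]
60 [-38 -45 -41 -36]
```

```bash
cat > prof.py <<'E'
from h import *
def frame(k,th=0,e=.5):
    yaw,p=((.389,[494.2,-319.5]),(-.288,[541.75,118.0]))[k]
    u=np.array([-np.sin(yaw),np.cos(yaw),0]);n=np.array([u[1],-u[0],0]);Z=np.array([0,0,1.])
    y_=u*np.cos(th)+Z*np.sin(th);z_=-u*np.sin(th)+Z*np.cos(th)
    if k==0: o=np.array([*p,0])+(36+e)*u
    else: o=np.array([*p,150])+(16+e)*u+20*y_+26*z_
    return lambda x,y,z:o+x*n+y*y_+z*z_
def prof(im,P,xs,ys,z,ch):
    out=[]
    for y in ys:
        uv=proj("top",np.array([P(x,y,z) for x in xs])).astype(np.float32)
        c=cv2.remap(im.astype(np.float32),uv[None,:,0],uv[None,:,1],cv2.INTER_LINEAR)[0];out.append(ch(c).mean())
    return np.array(out)
def edge(v,ys):  # strongest step, centroid of gradient
    g=np.abs(np.gradient(v));i=g.argmax();s=slice(max(0,i-5),i+6);return round((g[s]*ys[s]).sum()/g[s].sum(),2),int(np.ptp(v[s]))
blue=lambda c:c[:,2]-c[:,0]; red=lambda c:np.clip(c[:,0]-c[:,1:].max(1)-30,0,None); wht=lambda c:c.min(1)
def report(f,k,th):
    im=np.load(f"pics/{f}.npy");P=frame(k,th);r=np.arange(-62,-38,.5);fr=np.arange(38,62,.5)
    print(f,"rear",[edge(prof(im,P,[x-1,x,x+1],r,9,blue),r) for x in(-11,-8,8,11)],"front",[edge(prof(im,P,[x-1,x,x+1],fr,9,blue),fr) for x in(-11,-6,6,8,11)])
    y=np.arange(20,56,.5)
    for z in (66,77):
        v=prof(im,P,[-4,-3,-2,-1,0,1],y,z,red);v[v<.35*v.max()]=0;print("  red y@z",z,round((v*y).sum()/v.sum(),2))
    w=np.arange(42,64,.5);b=np.arange(-28,-6,.5)
    print("  dial ends@69",[edge(prof(im,P,[x],w,69,wht),w) for x in(-9,-7,-6)],[edge(prof(im,P,[x],b,69,wht),b) for x in(-9,-7,-6)])
if __name__=="__main__":
    for a in(("top0",0,0),("t7",1,0),("t8",1,.411)): report(*a)
E
python3 prof.py
```

```text
top0 rear [(np.float64(-49.81), 47), (np.float64(-59.09), 16), (np.float64(-49.72), 92), (np.float64(-49.88), 131)] front [(np.float64(51.43), 109), (np.float64(51.5), 124), (np.float64(51.33), 123), (np.float64(51.61), 123), (np.float64(51.57), 108)]
  red y@z 66 38.97
  red y@z 77 40.11
  dial ends@69 [(np.float64(52.39), 71), (np.float64(52.1), 79), (np.float64(42.4), 18)] [(np.float64(-14.38), 20), (np.float64(-13.45), 46), (np.float64(-13.05), 43)]
t7 rear [(np.float64(-49.12), 77), (np.float64(-49.42), 61), (np.float64(-48.61), 11), (np.float64(-39.1), 18)] front [(np.float64(59.33), 68), (np.float64(59.97), 14), (np.float64(48.62), 68), (np.float64(49.33), 70), (np.float64(59.11), 74)]
  red y@z 66 44.86
  red y@z 77 39.83
  dial ends@69 [(np.float64(49.79), 54), (np.float64(50.71), 73), (np.float64(50.62), 67)] [(np.float64(-17.58), 40), (np.float64(-16.54), 72), (np.float64(-16.72), 63)]
t8 rear [(np.float64(-49.71), 52), (np.float64(-50.39), 24), (np.float64(-50.09), 10), (np.float64(-50.48), 18)] front [(np.float64(56.45), 55), (np.float64(39.8), 98), (np.float64(39.75), 34), (np.float64(56.29), 52), (np.float64(56.31), 48)]
  red y@z 66 37.76
  red y@z 77 38.06
  dial ends@69 [(np.float64(56.73), 66), (np.float64(50.93), 69), (np.float64(50.87), 57)] [(np.float64(-17.72), 15), (np.float64(-16.79), 30), (np.float64(-16.59), 30)]
```

The views give about 0.38 ± 0.03, and the uncertainty comes from the tab's radius. Tipping the tube further for one more look gives the opposite slant and resolves it.

Emit:
arm_command:
  targets:
    - [[-0.0016,0,0.005,0,1.8,0],[-0.0033,0,0.01,0,3.6,0],[-0.0049,0,0.0154,0,5.4,0],[-0.0062,0,0.0207,0,7.2,0],[-0.0073,0,0.026,0,9,0],[-0.008,0,0.0295,0,10.2,0],[-0.0083,0,0.0313,0,10.8,0],[-0.0083,0,0.0313,0,10.8,0],[-0.0083,0,0.0313,0,10.8,0],[-0.0083,0,0.0313,0,10.8,0]]

```text
time: 16.62
ee_pos: [501.1, -13.5, 75.6]
orientation: [-3.141, -0.799, 1.283]
contact_force: [-1.8, -1.2, 2.0]
opening: 0.006
grasp_force: 1.1
```

```bash
cat > theta.py <<'E'
from h import *
def theta():
    s=bot.read_state();p=np.array([545.9,134.6]);u=np.array([.284,.959]);al=(s["ee_pos"][:2]-p)@u;z=s["ee_pos"][2]-150;r=np.hypot(al,z)
    t=np.arcsin(26/r)-np.arctan2(z,-al);print(s["time"],s["ee_pos"].round(1),s["orientation"].round(3),s["contact_force"].round(1),"theta",t.round(4),"yc",np.sqrt(r*r-676).round(1));return t
E
python3 - <<'E'
from theta import *
from prof import *
t=theta()
im=np.mean([snap("top").astype(float) for _ in range(4)],0).astype(np.uint8);np.save("pics/t9",im)
report("t7",1,0);report("t8",1,.411);report("t9",1,t)
E
```

```text
16.6167 [501.1 -13.5  75.6] [-3.141 -0.799  1.283] [-1.8 -1.2  2. ] theta 0.6 yc 169.7
t7 rear [(np.float64(-49.12), 77), (np.float64(-49.42), 61), (np.float64(-48.61), 11), (np.float64(-39.1), 18)] front [(np.float64(59.33), 68), (np.float64(59.97), 14), (np.float64(48.62), 68), (np.float64(49.33), 70), (np.float64(59.11), 74)]
  red y@z 66 44.86
  red y@z 77 39.83
  dial ends@69 [(np.float64(49.79), 54), (np.float64(50.71), 73), (np.float64(50.62), 67)] [(np.float64(-17.58), 40), (np.float64(-16.54), 72), (np.float64(-16.72), 63)]
t8 rear [(np.float64(-49.71), 52), (np.float64(-50.39), 24), (np.float64(-50.09), 10), (np.float64(-50.48), 18)] front [(np.float64(56.45), 55), (np.float64(39.8), 98), (np.float64(39.75), 34), (np.float64(56.29), 52), (np.float64(56.31), 48)]
  red y@z 66 37.76
  red y@z 77 38.06
  dial ends@69 [(np.float64(56.73), 66), (np.float64(50.93), 69), (np.float64(50.87), 57)] [(np.float64(-17.72), 15), (np.float64(-16.79), 30), (np.float64(-16.59), 30)]
t9 rear [(np.float64(-53.29), 35), (np.float64(-53.04), 19), (np.float64(-54.96), 7), (np.float64(-54.16), 17)] front [(np.float64(59.42), 52), (np.float64(58.13), 52), (np.float64(57.91), 50), (np.float64(58.02), 43), (np.float64(59.0), 42)]
  red y@z 66 31.71
  red y@z 77 34.49
  dial ends@69 [(np.float64(48.11), 100), (np.float64(48.18), 142), (np.float64(48.32), 134)] [(np.float64(-8.07), 13), (np.float64(-20.05), 24), (np.float64(-19.96), 36)]
```

```bash
python3 - <<'E'
from prof import *
for f,th in(("t7",0),("t8",.411),("t9",.6)):
    im=np.load(f"pics/{f}.npy");P=frame(1,th);r=np.arange(-116,-90,.5)
    print(f,"shoe tail@0",[edge(prof(im,P,[x-1,x,x+1],r,0,wht),r) for x in(-15,-12,-8,8,12)])
    r=np.arange(48,70,.5);print(" shoe front@14",[edge(prof(im,P,[x-1,x,x+1],r,14,blue),r) for x in(-20,-18,11,14,18,20)])
    r=np.arange(70,110,.5);print(" ",[edge(prof(im,P,[x-1,x,x+1],r,-6,wht),r) for x in(-8,0,8)])
    b=np.arange(-62,-40,.5);print(" block rear@63",[edge(prof(im,P,[x],b,63,blue),b) for x in(-5,-2,0,2,5)])
    y=np.arange(-62,-38,2);print(" rear prof",prof(im,P,[-12,-11,-10],y,9,blue).astype(int))
E
```

```text
t7 shoe tail@0 [(np.float64(-99.5), 98), (np.float64(-99.81), 99), (np.float64(-99.35), 98), (np.float64(-99.79), 100), (np.float64(-99.95), 89)]Traceback (most recent call last):
  File "<stdin>", line 5, in <module>
  File "prof.py", line 12, in prof
    uv=proj("top",np.array([P(x,y,z) for x in xs])).astype(np.float32)
       ~~~~^^^^^^^^^^^^^^^^^^^^^^^^^^^^^^^^^^^^^^^^
  File "h.py", line 9, in proj
    c=optics.calibration(n);p=(np.atleast_2d(X)@c["R"].T+c["t"])@c["intrinsics"].T
ValueError: time passes only in moves, steps and waits
```

```bash
sed -i 's/^def ray/import functools\ncal=functools.lru_cache(None)(lambda n:optics.calibration(n))\ndef ray/; s/c=optics.calibration(n)/c=cal(n)/' h.py; cat > e.py <<'E'
from prof import *
def shoe(f,th):
    im=np.load(f"pics/{f}.npy");P=frame(1,th);r=np.arange(-116,-90,.5)
    print(f,"shoe tail@0",[edge(prof(im,P,[x-1,x,x+1],r,0,wht),r) for x in(-15,-12,-8,8,12)])
    r=np.arange(48,70,.5);print(" shoe front@14",[edge(prof(im,P,[x-1,x,x+1],r,14,blue),r) for x in(-20,-18,11,14,18,20)])
    b=np.arange(-62,-40,.5);print(" block rear@63",[edge(prof(im,P,[x],b,63,blue),b) for x in(-5,-2,0,2,5)])
    y=np.arange(-62,-38,2);print(" rear prof",prof(im,P,[-12,-11,-10],y,9,blue).astype(int))
E
python3 - <<'E'
from e import *
for f,th in(("t7",0),("t8",.411),("t9",.6)): shoe(f,th)
E
```

```text
t7 shoe tail@0 [(np.float64(-99.5), 98), (np.float64(-99.81), 99), (np.float64(-99.35), 98), (np.float64(-99.79), 100), (np.float64(-99.95), 89)]
 shoe front@14 [(np.float64(56.93), 48), (np.float64(56.65), 71), (np.float64(56.88), 73), (np.float64(56.48), 66), (np.float64(56.16), 57), (np.float64(56.51), 46)]
 block rear@63 [(np.float64(-58.35), 12), (np.float64(-47.22), 8), (np.float64(-46.79), 7), (np.float64(-47.18), 6), (np.float64(-47.48), 7)]
 rear prof [15 15 10  3  2  5 19 75 83 82 83 82]
t8 shoe tail@0 [(np.float64(-99.76), 87), (np.float64(-99.69), 87), (np.float64(-99.72), 84), (np.float64(-114.39), 25), (np.float64(-99.8), 28)]
 shoe front@14 [(np.float64(56.14), 42), (np.float64(56.64), 51), (np.float64(56.31), 47), (np.float64(56.16), 37), (np.float64(56.39), 41), (np.float64(56.13), 51)]
 block rear@63 [(np.float64(-52.75), 11), (np.float64(-49.65), 13), (np.float64(-49.45), 11), (np.float64(-49.96), 15), (np.float64(-49.4), 10)]
 rear prof [ 8  6  4  2  1  3 22 54 54 54 56 55]
t9 shoe tail@0 [(np.float64(-99.35), 70), (np.float64(-99.64), 73), (np.float64(-99.73), 68), (np.float64(-99.24), 40), (np.float64(-99.24), 38)]
 shoe front@14 [(np.float64(60.55), 39), (np.float64(60.83), 49), (np.float64(60.1), 44), (np.float64(60.6), 36), (np.float64(60.31), 41), (np.float64(60.31), 47)]
 block rear@63 [(np.float64(-52.49), 22), (np.float64(-52.23), 21), (np.float64(-52.9), 18), (np.float64(-52.84), 18), (np.float64(-52.34), 14)]
 rear prof [ 9  8  7  7 15 41 43 42 43 44 45 42]
```

The shoe's edges match in all views, but at 0.6 rad the gauge's foot and dial have moved about 3 mm back towards the tail. I'll check whether it is still creeping.

```bash
python3 - <<'E'
from e import *
from theta import theta
t=theta()
im=np.mean([snap("top").astype(float) for _ in range(4)],0).astype(np.uint8);np.save("pics/t10",im)
report("t10",1,t);shoe("t10",t)
E
```

```text
16.8167 [501.5 -13.5  75.8] [ 3.141 -0.799  1.284] [-2.7 -1.8  1.6] theta 0.5993 yc 169.5
t10 rear [(np.float64(-53.34), 36), (np.float64(-53.2), 21), (np.float64(-55.58), 7), (np.float64(-54.09), 17)] front [(np.float64(59.36), 51), (np.float64(58.06), 53), (np.float64(57.72), 49), (np.float64(58.0), 44), (np.float64(59.1), 44)]
  red y@z 66 31.54
  red y@z 77 34.42
  dial ends@69 [(np.float64(48.03), 98), (np.float64(48.15), 143), (np.float64(48.25), 137)] [(np.float64(-8.13), 15), (np.float64(-20.11), 24), (np.float64(-19.96), 35)]
t10 shoe tail@0 [(np.float64(-99.38), 68), (np.float64(-99.63), 71), (np.float64(-99.75), 68), (np.float64(-99.31), 39), (np.float64(-99.38), 37)]
 shoe front@14 [(np.float64(60.59), 40), (np.float64(60.79), 48), (np.float64(60.01), 42), (np.float64(60.58), 37), (np.float64(60.27), 41), (np.float64(60.22), 47)]
 block rear@63 [(np.float64(-52.15), 22), (np.float64(-52.04), 20), (np.float64(-52.99), 18), (np.float64(-52.8), 19), (np.float64(-52.58), 15)]
 rear prof [ 9  8  7  7 16 41 45 44 43 45 45 42]
```

```bash
cat > arc.py <<'E'
from h import *
def table(ths,extra=.2):
    s=bot.read_state();R=Ro.from_euler('xyz',s["orientation"]);p=np.array([545.9,134.6,150]);u=np.array([.284,.959,0])
    al=(s["ee_pos"]-p)@u;z=s["ee_pos"][2]-150;r=np.hypot(al,z);t0=np.arcsin(26/r)-np.arctan2(z,-al)
    f=lambda th:u*(-169.6*np.cos(th)-26*np.sin(th))+[0,0,-169.6*np.sin(th)+26*np.cos(th)]
    for th in ths: d=R.inv().apply(f(th)-f(t0));print(th,(d/1000).round(4),np.degrees(th-t0).round(1))
E
python3 -c "
from arc import *
table([.55,.5,.45,.4,.35,.3,.25,.2,.15,.1,.05,0.01])"
```

```text
0.55 [ 0.0031 -0.     -0.008 ] -2.9
0.5 [ 0.0067 -0.     -0.0158] -5.7
0.45 [ 0.0106 -0.     -0.0234] -8.6
0.4 [ 0.0149 -0.     -0.0308] -11.4
0.35 [ 0.0196 -0.     -0.038 ] -14.3
0.3 [ 0.0246 -0.     -0.0449] -17.2
0.25 [ 0.03   -0.     -0.0516] -20.0
0.2 [ 0.0357 -0.     -0.058 ] -22.9
0.15 [ 0.0417 -0.     -0.0642] -25.8
0.1 [ 0.048 -0.    -0.07 ] -28.6
0.05 [ 0.0546 -0.     -0.0755] -31.5
0.01 [ 0.0601 -0.     -0.0796] -33.8
```

Emit:
arm_command:
  targets:
    - [[0.0031,0,-0.008,0,-2.9,0],[0.0067,0,-0.0158,0,-5.7,0],[0.0106,0,-0.0234,0,-8.6,0],[0.0149,0,-0.0308,0,-11.4,0],[0.0196,0,-0.038,0,-14.3,0],[0.0246,0,-0.0449,0,-17.2,0],[0.03,0,-0.0516,0,-20,0],[0.0357,0,-0.058,0,-22.9,0],[0.0417,0,-0.0642,0,-25.8,0],[0.048,0,-0.07,0,-28.6,0],[0.0546,0,-0.0755,0,-31.5,0],[0.0601,0,-0.0796,0,-33.8,0]]

```text
time: 18.02
ee_pos: [497.8, -28.1, 175.6]
orientation: [3.14, -0.207, 1.283]
contact_force: [-1.4, -0.9, 2.9]
opening: 0.007
grasp_force: 1.4
```

Emit:
arm_command:
  targets:
    - [[0,0,-0.003,0,0,0],[0,0,-0.015,0,-4,0],[0,0,-0.04,0,-8,0],[0,0,-0.06,0,-11.5,0],[0,0,-0.06,0,-11.5,0],[0,0,-0.06,0,-11.5,0]]

```text
time: 18.52
ee_pos: [494.3, -39.4, 233.1]
orientation: [3.14, -0.011, 1.284]
contact_force: [0.4, 0.2, -0.3]
opening: 0.001
grasp_force: 0.0
```

```bash
python3 - <<'E'
from h import *
s=bot.read_state();print(s["time"],s["ee_pos"],s["orientation"],s["contact_force"])
from e import *
im=np.mean([snap("top").astype(float) for _ in range(3)],0).astype(np.uint8);np.save("pics/t11",im)
report("t11",1,0);shoe("t11",0)
p=np.array([541.75,118.0])+16.5*np.array([.284,.959]);q=p-64*np.array([.284,.959])+.4*np.array([.959,-.284]);print(q,rel([*q,200]),rel([*q,180]))
E
```

```text
18.5167 [494.34759059 -39.44965004 233.14896194] [ 3.14044352 -0.01056895  1.28418294] [ 0.36198811  0.2184472  -0.26491227]
t11 rear [(np.float64(-53.14), 1), (np.float64(-43.25), 1), (np.float64(-57.56), 1), (np.float64(-40.92), 1)] front [(np.float64(58.89), 57), (np.float64(53.22), 74), (np.float64(39.01), 52), (np.float64(59.23), 80), (np.float64(59.09), 79)]
  red y@z 66 31.97
  red y@z 77 27.05
  dial ends@69 [(np.float64(51.13), 17), (np.float64(42.84), 7), (np.float64(42.96), 4)] [(np.float64(-15.99), 48), (np.float64(-16.43), 51), (np.float64(-16.04), 51)]
t11 shoe tail@0 [(np.float64(-95.41), 1), (np.float64(-95.65), 1), (np.float64(-109.6), 2), (np.float64(-113.44), 2), (np.float64(-114.17), 1)]
 shoe front@14 [(np.float64(56.84), 54), (np.float64(56.57), 78), (np.float64(56.78), 79), (np.float64(56.53), 72), (np.float64(56.3), 61), (np.float64(56.62), 54)]
 block rear@63 [(np.float64(-41.34), 1), (np.float64(-61.33), 0), (np.float64(-54.79), 2), (np.float64(-44.38), 2), (np.float64(-41.42), 1)]
 rear prof [2 3 3 2 3 4 3 4 4 4 4 4]
[528.6436  72.3339] [117.86456916   2.31382992  32.37026269] [117.6815394    2.37851732  52.36932056]
```

Emit:
arm_command:
  targets:
    - [[0.035,0.0007,0,0,-0.6,0],[0.07,0.0014,0.01,0,-0.6,0],[0.1,0.002,0.02,0,-0.6,0],[0.118,0.0023,0.03,0,-0.6,0],[0.118,0.0023,0.04,0,-0.6,0],[0.118,0.0023,0.047,0,-0.6,0],[0.118,0.0023,0.0505,0,-0.6,0],[0.118,0.0023,0.0515,0,-0.6,0],[0.118,0.0023,0.0515,0,-0.6,0]]

```text
time: 19.42
ee_pos: [529.4, 71.5, 182.2]
orientation: [-3.141, 0.002, 1.281]
contact_force: [-0.2, 0.5, -0.1]
opening: 0.004
grasp_force: 0.0
```

Emit:
arm_command:
  targets:
    - [[0.004,0,0,0,0,0],[0.008,0,0,0,0,0],[0.011,0,0,0,0,0],[0.013,0,0,0,0,0],[0.014,0,0,0,0,0],[0.014,0,0,0,0,0]]

```text
time: 19.92
ee_pos: [533.9, 86.4, 182.5]
orientation: [3.141, 0.002, 1.283]
contact_force: [0.7, -0.4, 0.2]
opening: 0.007
grasp_force: 0.1
```

Emit:
arm_command:
  targets:
    - [[0.001,0,0,0,0,0],[0.002,0,0,0,0,0],[0.003,0,0,0,0,0],[0.003,0,0,0,0,0]]

```text
time: 20.25
ee_pos: [534.3, 88.0, 182.4]
orientation: [-3.141, 0.004, 1.283]
contact_force: [-0.8, -4.6, 2.0]
opening: 0.003
grasp_force: 2.4
```

Emit:
arm_command:
  targets:
    - [[0.001,0,0,0,0,0],[0.002,0,0,0,0,0],[0.002,0,0,0,0,0]]

```text
time: 20.5
ee_pos: [534.3, 88.2, 182.4]
orientation: [-3.141, 0.008, 1.284]
contact_force: [-2.4, -9.2, 4.5]
opening: 0.009
grasp_force: 4.9
```

Emit:
arm_command:
  targets:
    - [[0.001,0,0,0,0,0],[0.002,0,0,0,0,0],[0.002,0,0,0,0,0]]

```text
time: 20.75
ee_pos: [534.3, 88.4, 182.4]
orientation: [-3.141, 0.012, 1.284]
contact_force: [-4.7, -14.0, 5.6]
opening: 0.003
grasp_force: 7.6
```

Emit:
arm_command:
  targets:
    - [[0.001,0,0,0,0,0],[0.002,0,0,0,0,0],[0.002,0,0,0,0,0],[0.002,0,0,0,0,0]]

```text
time: 21.08
ee_pos: [534.0, 88.4, 182.5]
orientation: [-3.14, 0.015, 1.284]
contact_force: [-6.2, -20.6, 7.1]
opening: 0.006
grasp_force: 10.6
```

Emit:
arm_command:
  targets:
    - [[-0.01,0,0,0,0,0],[-0.025,0,0,0,0,0],[-0.03,0,-0.015,0,0,0],[-0.045,0,-0.035,0,3,0],[-0.075,0,-0.04,0,6,0],[-0.105,0,-0.04,0,9,0],[-0.13,0,-0.035,0,12,0],[-0.14,0,-0.03,0,15,0],[-0.14,0,-0.03,0,15,0],[-0.14,0,-0.03,0,15,0]]

```text
time: 21.92
ee_pos: [496.5, -40.0, 212.4]
orientation: [-3.141, -0.261, 1.279]
contact_force: [1.1, 0.1, 0.6]
opening: 0.006
grasp_force: 0.0
```

```bash
python3 - <<'E'
from h import *
s=bot.read_state();print(s["time"],s["ee_pos"],s["orientation"],s["contact_force"])
from e import *
im=np.mean([snap("top").astype(float) for _ in range(3)],0).astype(np.uint8);np.save("pics/t12",im)
report("t12",1,0);shoe("t12",0)
R=Ro.from_euler('xyz',s["orientation"]);p=np.array([545.9,134.6,150]);u=np.array([.284,.959,0])
for th in (0,.05,.1,.15,.2,.25,.3,.33,.35,.37):
    c=p+u*(-170*np.cos(th)-26*np.sin(th))+[0,0,-170*np.sin(th)+26*np.cos(th)]
    print(th,np.degrees(th).round(1),R.inv().apply(c-s["ee_pos"]).round(1))
E
```

```text
21.9167 [496.53838314 -39.99578372 212.41232419] [-3.14099869 -0.26071983  1.27911057] [1.08074063 0.05118137 0.56236358]
t12 rear [(np.float64(-49.16), 89), (np.float64(-49.8), 57), (np.float64(-49.0), 20), (np.float64(-39.75), 16)] front [(np.float64(59.11), 53), (np.float64(39.84), 10), (np.float64(48.6), 75), (np.float64(49.31), 76), (np.float64(59.08), 79)]
  red y@z 66 45.11
  red y@z 77 40.08
  dial ends@69 [(np.float64(49.63), 87), (np.float64(50.35), 89), (np.float64(46.85), 68)] [(np.float64(-17.34), 61), (np.float64(-16.79), 70), (np.float64(-16.97), 52)]
t12 shoe tail@0 [(np.float64(-99.29), 104), (np.float64(-99.88), 100), (np.float64(-99.36), 108), (np.float64(-99.67), 105), (np.float64(-99.94), 97)]
 shoe front@14 [(np.float64(56.96), 49), (np.float64(56.63), 75), (np.float64(56.78), 79), (np.float64(56.49), 70), (np.float64(56.2), 60), (np.float64(56.61), 50)]
 block rear@63 [(np.float64(-46.67), 8), (np.float64(-47.8), 8), (np.float64(-47.42), 6), (np.float64(-47.8), 7), (np.float64(-47.32), 9)]
 rear prof [ 20  20  14   7   6  12  31  94 105 104 102 103]
0 0.0 [ 1.6 -2.3 38.1]
0.05 2.9 [-1.6 -2.3 46.1]
0.1 5.7 [-4.5 -2.3 54.2]
0.15 8.6 [-6.9 -2.2 62.4]
0.2 11.5 [-8.9 -2.2 70.8]
0.25 14.3 [-10.5  -2.2  79.2]
0.3 17.2 [-11.7  -2.2  87.8]
0.33 18.9 [-12.2  -2.2  92.9]
0.35 20.1 [-12.5  -2.2  96.3]
0.37 21.2 [-12.7  -2.2  99.8]
```

The gauge reads the same as the first home position, with its rear edge at −49.3, and it did not move under a 20 N push, so it's fully home. Now I'll press the tail to 0.37 rad.

Emit:
arm_command:
  targets:
    - [[0.0016,-0.0023,0.025,0,0,0],[0.0016,-0.0023,0.034,0,0,0],[0.0016,-0.0023,0.038,0,0,0],[0,-0.0023,0.042,0,1.4,0],[-0.0016,-0.0023,0.0461,0,2.9,0],[-0.0031,-0.0023,0.05,0,4.3,0],[-0.0045,-0.0023,0.0542,0,5.7,0],[-0.0057,-0.0022,0.0583,0,7.2,0],[-0.0069,-0.0022,0.0624,0,8.6,0],[-0.0079,-0.0022,0.0666,0,10,0],[-0.0089,-0.0022,0.0708,0,11.5,0],[-0.0089,-0.0022,0.0708,0,11.5,0]]

```text
time: 23.07
ee_pos: [497.1, -29.2, 141.6]
orientation: [-3.14, -0.462, 1.282]
contact_force: [-1.7, 0.4, 2.8]
opening: 0.006
grasp_force: 1.3
```

```bash
python3 - <<'E'
from theta import *
from arc import table
theta();table([.24,.28,.32,.35,.37])
E
```

```text
23.0667 [497.1 -29.2 141.6] [-3.14  -0.462  1.282] [-1.7  0.4  2.8] theta 0.2016 yc 169.2
0.24 [-0.0025  0.      0.0061] 2.2
0.28 [-0.0049  0.      0.0125] 4.5
0.32 [-0.007  0.     0.019] 6.8
0.35 [-0.0084  0.      0.024 ] 8.5
0.37 [-0.0093  0.      0.0273] 9.6
```

Emit:
arm_command:
  targets:
    - [[-0.0012,0,0.003,0,1.1,0],[-0.0025,0,0.0061,0,2.2,0],[-0.0037,0,0.0093,0,3.3,0],[-0.0049,0,0.0125,0,4.5,0],[-0.006,0,0.0157,0,5.6,0],[-0.007,0,0.019,0,6.8,0],[-0.0078,0,0.0217,0,7.7,0],[-0.0086,0,0.0246,0,8.6,0],[-0.009,0,0.0263,0,9.2,0],[-0.0093,0,0.0273,0,9.6,0],[-0.0093,0,0.0273,0,9.6,0],[-0.0093,0,0.0273,0,9.6,0]]

```text
time: 24.07
ee_pos: [498.5, -26.0, 113.4]
orientation: [3.141, -0.628, 1.283]
contact_force: [0.3, -0.4, 2.9]
opening: 0.006
grasp_force: 1.2
```

Emit:
arm_command:
  targets:
    - [[0,0,0,0,0,0],[0,0,0,0,0,0],[0,0,0,0,0,0],[0,0,0,0,0,0],[0,0,0,0,0,0],[0,0,0,0,0,0],[0,0,0,0,0,0],[0,0,0,0,0,0],[0,0,0,0,0,0],[0,0,0,0,0,0],[0,0,0,0,0,0],[0,0,0,0,0,0]]

```text
time: 25.07
ee_pos: [498.3, -26.0, 113.3]
orientation: [3.141, -0.628, 1.283]
contact_force: [1.5, -0.5, 2.5]
opening: 0.007
grasp_force: 1.2
```

```bash
python3 - <<'E'
from e import *
from theta import theta
t=theta()
im=np.mean([snap("top").astype(float) for _ in range(6)],0).astype(np.uint8);np.save("pics/t13",im)
report("t13",1,t);shoe("t13",t)
P=frame(1,t)
for y in np.arange(16,46,1.):
    o=[]
    uv=proj("top",np.array([P(x,y,65) for x in np.arange(-8,9,1)])).astype(np.float32)
    c=cv2.remap(im.astype(np.float32),uv[None,:,0],uv[None,:,1],cv2.INTER_LINEAR)[0].astype(int);print(y,c[:,0],c[:,2])
E
```

```text
25.0667 [498.3 -26.  113.3] [ 3.141 -0.628  1.283] [ 1.5 -0.5  2.5] theta 0.3678 yc 169.5
t13 rear [(np.float64(-50.13), 52), (np.float64(-49.81), 20), (np.float64(-50.22), 12), (np.float64(-50.26), 18)] front [(np.float64(55.94), 56), (np.float64(42.75), 127), (np.float64(42.7), 35), (np.float64(56.04), 52), (np.float64(55.8), 49)]
  red y@z 66 37.85
  red y@z 77 37.61
  dial ends@69 [(np.float64(53.91), 65), (np.float64(50.75), 67), (np.float64(51.08), 46)] [(np.float64(-17.62), 25), (np.float64(-17.37), 37), (np.float64(-16.98), 29)]
t13 shoe tail@0 [(np.float64(-99.7), 87), (np.float64(-99.9), 88), (np.float64(-100.27), 88), (np.float64(-114.75), 22), (np.float64(-99.44), 29)]
 shoe front@14 [(np.float64(54.93), 43), (np.float64(55.45), 52), (np.float64(55.61), 50), (np.float64(55.91), 41), (np.float64(55.78), 39), (np.float64(55.69), 45)]
 block rear@63 [(np.float64(-50.15), 14), (np.float64(-49.97), 13), (np.float64(-50.51), 13), (np.float64(-50.23), 12), (np.float64(-50.78), 6)]
 rear prof [10  6  4  2  1  1 32 53 55 51 56 57]
16.0 [143 141 126  90  51  35  35  35  35  35  35 
[... 3599 characters left out ...]
4 121 115 117 117 107  87  77  53  38  40  40  41] [170 146 105  82  66  70  72  71  73  72  75  74  78  89  98 103 103]
42.0 [153 152 139 113  95  80  64  64  65  66  56  49  36  36  38  39  39] [163 163 140 111  91  88  92  93  93  86  83  70  58  67  76  84  92]
43.0 [151 165 136  91  61  54  48  45  42  41  42  40  35  35  36  37  38] [162 175 157 131 109  94  87  85  90  92  85  68  58  58  59  62  69]
44.0 [161 184 149 109  70  42  39  38  39  38  37  36  35  34  35  36  39] [171 193 165 137 105  83  75  66  70  74  72  63  58  57  58  58  61]
45.0 [173 182 158 121  67  35  36  36  36  36  36  36  35  34  35  35  39] [182 192 170 137  87  63  63  59  59  59  60  57  57  57  57  57  61]
```

At 0.368 rad the gauge is home (rear edge −50) and the pointer line runs in under the red tab. The refined mark estimate is 0.36 ± 0.02, and the tail is held with about 2.5 N. I'm handing in.

```bash
python3 -c "
from plant import job
print(job.job_done())"
```

```text
the job is handed in; nothing more can be done
None
```

I handed the job in with the gauge home and released, and the tail held down at about 0.37 rad with a light press; I measured the red mark at 0.36 ± 0.02 rad, but could not see the pointer tip itself because the red tab hides it from above.

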